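# Pack stand flanges hat-up, hat-down in the drying tray and switch on the lamp

## Robot

A 7-joint arm with a two-finger parallel gripper is mounted at the origin on the work surface. World frame = base frame: x ahead of the robot, y to its left, z up, the work surface at z = 0. Lengths are in m, angles in rad, forces in N, time in s.
With the tool pointing down it reaches from about 0.425 to 0.875 m from the base axis. Payload 4.7 kg.
Tool frame: the origin (TCP) lies midway between the tips of the shut fingers; the grasp point (between the pads) lies 19 mm behind it; y points along the fingers, z is the direction in which the jaws open and shut, and the axes are right-handed (so a half turn about y gives the same grasp; the last joint's range is limited). The gripper opens to 87 mm and grips with 3 to 60 N. Pads are 19 mm wide; open, the fingers measure 117 mm over their backs; the gripper's body (75 mm by 190 mm) begins 51 mm behind the grasp point.
Start: joints at [-1.132, 0.321, -0.07, 1.45, 0.023, 1.371, -0.057], TCP at [0.268, 0.592, 0.223] pointing down, gripper open.
Joint ranges: [-2.86, 2.86], [-0.3, 2.09], [-1.38, 1.24], [0.06, 2.45], [-1.56, 4.7], [0.09, 2.05], [-2.69, 2.69]. Speed limits (rad/s): [2.57, 2.57, 3.14, 3.14, 3.14, 3.14, 3.14].

## Interface

Orientations are given as a rotation vector (axis times angle).
In Python, from bench import ctrl gives the robot as it stands.
- The arm moves only by the tool play_rows, never from a script. Its arguments are lists of equal length, an entry for each row: "translation": the shift along the tool's x, y, z in mm, a list of three; "turn": the turn, a rotation vector about the tool's x, y, z in rad, a list of three; "fingers": the opening, from -1 (shut) to 1 (fully open), so that 0 is half open. In form: {"translation": [[dx, dy, dz], ...], "turn": [[wx, wy, wz], ...], "fingers": [fingers, ...]}. A call has exactly 10 rows; each row shifts and turns the commanded pose from where the row before left it, along the tool's axes as they then stand; what a row does not reach is not made up. A row lasts 1/12 s, in which the tool goes at most 41.7 mm and 7.16 degrees, less where a joint would pass 70% of its speed; a pose out of reach is approached as far as the arm can. A call with a gripper value outside its range is refused whole. The fingers move at their own pace and stop on an object; "grip_force" is the grip in N (left out, the last holds). Time passes only in rows, so rows that do not move let the fingers close, or fill a call up. It gives the time, the measured TCP pose, the force and the opening at its end, in the units of the state.
- ctrl.get_state(): the state, without advancing time (a new reading comes with each control period).
- ctrl.get_image(name): name is "scene" or "side" or "wrist"; returns the picture (384x512x3 uint8, blue, green, red); there is no depth.
- ctrl.camera_info(name): a dict with "camera_matrix" (3x3 intrinsics, pixels), "k1" (the pictures are not rectified: a ray, as slopes to the right and down, at radius r is drawn at 1 + k1 r^2 times it, then the intrinsics apply), "R" (3x3) and "t" (3): a world point X has camera coordinates R X + t. Camera axes: x right, y down, z forward; pixel columns grow to the right and rows downward; lengths in m; the calibration is good to about 2 mm. A picture is of the moment at which its call begins: read the wrist's pose just before it. camera_info takes no time and is no camera call; for the wrist camera it gives the pose at the moment of the call.
- ctrl.close_job(): hands the job in, once; it reports no verdict.
The state is a dict: "time": time; "joint_positions": joint angles; "qd": joint speeds; "joint_torque": joint torques, N m; "position": TCP position; "tool_rot": TCP orientation; "ft_force": force on the tool from outside, world axes, zero at the start; "torque": the same for the moment, N m; "grip_width": opening from 0.0 (shut) to 1.0 (fully open).
Only numpy, scipy, OpenCV 4.12 (cv2) and the standard library are available. Lean on these libraries where they do the work, as an engineer would, in place of code of your own. Each camera call takes 0.05 s, during which the arm holds its last target.

## Task

Pack the three loose stand flanges tightly in with the one in the drying tray, each kept the way up it is now: stand one upside-down flange beside the tray's flange with its rim tucked over that one's rim, close up to its hub; lay the hub-up flange squarely rim to rim on top of it; then set the other upside-down flange squarely hub to hub on the flange that was in the tray from the start. Once the flanges are packed, switch the drying lamp on by pressing the red-dotted end of the rocker right down, let go of everything, and leave the other things on the shelf where they are.

Things in the scene. Friction and masses are not known exactly. Their poses are not given: they have to be found in the camera images.
- tray_floor (a point): centre of the inside floor of the fixed shallow steel drying tray: inside 122 mm along its x axis (long) and 72 mm along its y axis, outside 130 x 80 mm; this point is 4 mm above the table, the tray's rim 12 mm above the table.
- flange_tray_center (a point): hat-shaped brass stand flange: rim 62 mm diameter, 6 mm thick; solid hub 32 mm diameter, 30 mm long; 36 mm high in all, about 280 g. Already in the tray, rim down, hub up, nearer the tray's -x end. Point: on its axis, 18 mm above its underside. Its neighbour goes beside it along the tray's +x: axes 47 mm apart is touching, 52 mm a good tight fit.
- flange_up_center (a point): hat-shaped brass stand flange: rim 62 mm diameter, 6 mm thick; solid hub 32 mm diameter, 30 mm long; 36 mm high in all, about 280 g. Lies on the table rim down, hub up: the hub can be gripped from above (it spans 6 to 36 mm above the underside). Point: on its axis, 18 mm above its underside.
- flange_inv1_center (a point): hat-shaped brass stand flange: rim 62 mm diameter, 6 mm thick; solid hub 32 mm diameter, 30 mm long; 36 mm high in all, about 280 g. Stands on the table upside down: on its hub, rim on top (the rim spans 30 to 36 mm above the underside) and can be gripped by the rim. Point: on its axis, 18 mm above its underside; z axis up.
- flange_inv2_center (a point): the same as flange_inv1 in every way, also standing upside down on its hub; the two are interchangeable. Point: on its axis, 18 mm above its underside.
- rocker (a joint): rocker of the ivory switch panel, rad: 0 to 0.05 = off (end with the red dot raised), 0.44 = fully on (that end pressed down). It stays where it is left; about 3 N on the dotted end moves it.
- rocker_on (a point): spot to press: top of the raised, red-dotted end of the rocker, 24 mm from the pivot, about 39 mm above the table; goes down about 10 mm. x axis: from the pivot to that end (tips with the rocker). Rocker 64 x 36 x 10 mm, on a fixed ivory panel 94 x 66 mm, 18 mm high; 4 mm wide cheeks beside its middle are 33 mm high.
- brush_grip (a point): cleaning brush lying flat with a wooden handle; point on its handle. Bystander, to be left where it is.
- microphone_center (a point): satin nickel tube microphone lying on two rubber strips, 170 mm long, 48 mm diameter; centre. Bystander, to be left where it is.
- adaptor_center (a point): red anodized barrel adaptor, upright, 26 mm diameter, 34 mm high; centre. Bystander, to be left where it is.
- gooseneck_center (a point): silver steel gooseneck stub standing on its 32 mm collar, 96 mm high; centre. Bystander, to be left where it is.
- dome_center (a point): smoky glass capsule dome on a steel ring, 48 mm diameter, 50 mm high; centre. Bystander, to be left where it is.
- cleaner_center (a point): amber bottle of cleaner, 48 mm diameter, 110 mm high; half-way up. Bystander, to be left where it is.
There are look-alikes about, which are no part of the job. What is shaped like the part that bears flange_inv2_center but blue or purple is not meant.

How it is judged:
By the outcome, as a careful person would: the job done as asked, in the order asked, and still so for the second after the job is handed in, with the robot touching nothing.
It also fails if it takes over 72 s, if anything falls off the work surface, if the arm or the gripper's body presses on something with over 40 N, if the wrist force passes 120 N, or if a joint passes its speed limit or range.

## Working session

There is one attempt and no reset: what is moved stays moved. The work goes in short steps, Python scripts to look and compute and a tool call to move; the robot and the scene stay as the last step left them, time stands still between calls to the robot, and variables do not carry over. Pictures are saved under pics/ and viewed, and the job is handed in when it is done.

Besides the shell and the picture viewer there is one more tool, called after ">>>" as name(argument=value, ...) on one line, values as JSON. play_rows: Moves the arm, as the interface text tells. Its arguments: {"type":"object","properties":{"translation":{"type":"array"},"turn":{"type":"array"},"fingers":{"type":"array"},"grip_force":{"type":"number"}},"required":["translation","turn","fingers"]}

```bash
ls; mkdir -p pics; python3 - <<'E'
from bench import ctrl
import cv2
s=ctrl.get_state()
for k,v in s.items(): print(k,v)
for n in ["scene","side","wrist"]:
    print(n,ctrl.camera_info(n)); cv2.imwrite(f"pics/{n}0.png",ctrl.get_image(n))
E
```

```text
pics
time 0.0
joint_positions [-1.13191427  0.32181476 -0.07007681  1.45168185  0.0225914   1.37077482
 -0.05691563]
qd [ 0.00138079 -0.00108894  0.00138907  0.00157541  0.00080831 -0.0006545
 -0.00094556]
joint_torque [-2.95898972e-04 -4.91288209e+01 -4.04089931e-01 -3.12533927e+01
 -6.40748860e-02  4.35632200e-02  1.49875959e-04]
position [0.26769992 0.59171139 0.22146335]
tool_rot [-1.54687145  0.33349357 -0.33300574]
ft_force [-0.07312946  0.09183766 -0.63460056]
torque [-0.00325361 -0.05924416  0.02850404]
grip_width 0.9985962295800039
scene {'camera_matrix': array([[354.52639888,   0.        , 256.5227589 ],
       [  0.        , 354.52639888, 196.01062029],
       [  0.        ,   0.        ,   1.        ]]), 'k1': 0.028889399710462227, 'R': array([[-0.7837647 ,  0.62103402,  0.00544394],
       [ 0.45070778,  0.5747946 , -0.68298878],
       [-0.42728842, -0.53284887, -0.73040858]]), 't': array([ 0.42642624, -0.21231157,  1.3701993 ])}
side {'camera_matrix': array([[462.99750764,   0.        , 253.41170128],
       [  0.        , 462.99750764, 189.32097061],
       [  0.        ,   0.        ,   1.        ]]), 'k1': 0.017656832290019808, 'R': array([[-0.8538078 , -0.52016184, -0.02106904],
       [-0.24060323,  0.43017555, -0.87009142],
       [ 0.46165174, -0.73782156, -0.49243986]]), 't': array([0.46565017, 0.19953762, 1.42175554])}
wrist {'camera_matrix': array([[318.16904021,   0.        , 253.25644985],
       [  0.        , 318.16904021, 190.96254287],
       [  0.        ,   0.        ,   1.        ]]), 'k1': -0.017365088958546833, 'R': array([[ 4.12425998e-01,  9.10990605e-01, -9.56502905e-04],
       [ 8.78716403e-01, -3.97537300e-01,  2.64237730e-01],
       [ 2.40337844e-01, -1.09819004e-01, -9.64457105e-01]]), 't': array([-0.64830743, -0.03302301,  0.3910004 ])}
```

View pics/scene0.png

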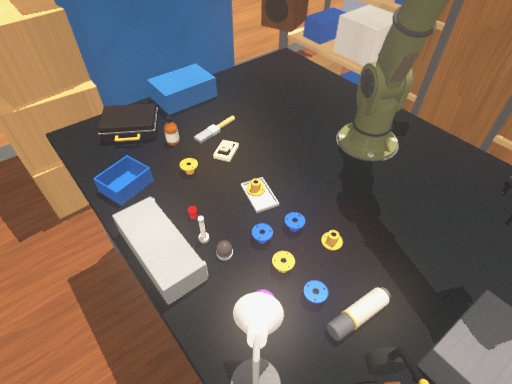

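View pics/side0.png

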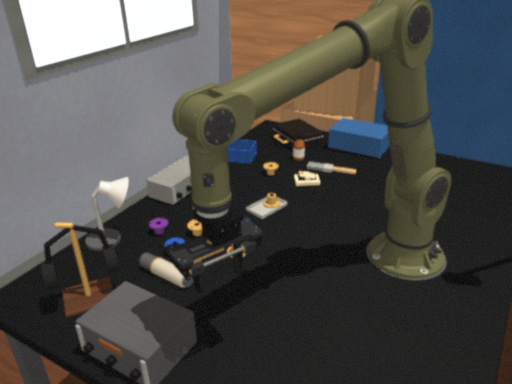

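View pics/wrist0.png

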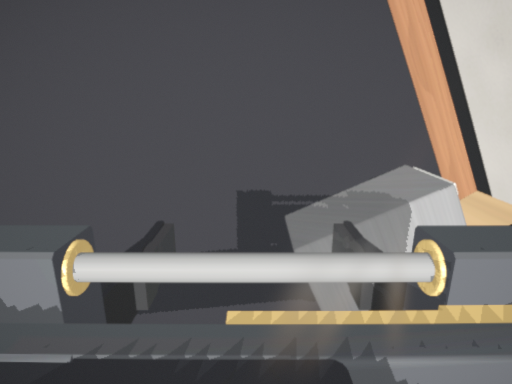

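```bash
cat > h.py <<'E'
import numpy as np, cv2
from scipy.spatial.transform import Rotation as Ro
def und(info,px):
    K=info["camera_matrix"];d=np.array([info["k1"],0,0,0,0.])
    return cv2.undistortPoints(np.array(px,float).reshape(-1,1,2),K,d).reshape(-1,2)
def onplane(info,px,z):
    u=und(info,px);R,t=info["R"],info["t"];c=-R.T@t
    d=np.c_[u,np.ones(len(u))]@R
    s=(z-c[2])/d[:,2]
    return c+d*s[:,None]
def proj(info,X):
    X=np.array(X,float).reshape(-1,3)
    rv=cv2.Rodrigues(info["R"])[0]
    return cv2.projectPoints(X,rv,info["t"],info["camera_matrix"],np.array([info["k1"],0,0,0,0.]))[0].reshape(-1,2)
def brass(im,lo=(15,90,80),hi=(35,255,255)):
    return cv2.inRange(cv2.cvtColor(im,cv2.COLOR_BGR2HSV),lo,hi)
def move(st,target,Rt=None):
    """shift in tool axes (mm) and turn to reach target TCP"""
    R=Ro.from_rotvec(st["tool_rot"]).as_matrix()
    d=R.T@(np.array(target)-st["position"])*1000
    w=np.zeros(3) if Rt is None else Ro.from_matrix(R.T@Rt).as_rotvec()
    return d,w
E
python3 - <<'E'
from bench import ctrl
from h import *
im=cv2.imread("pics/scene0.png"); info=ctrl.camera_info("scene")
m=brass(im)
n,l,s,c=cv2.connectedComponentsWithStats(m)
for i in range(1,n):
    if 60<s[i,4]<3000: print(i,s[i],c[i],onplane(info,[c[i]],0.036)[0].round(3))
cr=im[130:310,170:360]; cv2.imwrite("pics/c1.png",cv2.resize(cr,None,fx=3.2,fy=3.2,interpolation=cv2.INTER_CUBIC))
cr=im[80:230,120:300]; cv2.imwrite("pics/c2.png",cv2.resize(cr,None,fx=4,fy=4,interpolation=cv2.INTER_CUBIC))
st=ctrl.get_state();print(Ro.from_rotvec(st["tool_rot"]).as_matrix().round(3))
E
```

```text
2 [360   0  42  13 260] [383.52692308   4.1       ] [-1.114 -0.81   0.036]
3 [435   0  14  31 101] [440.18811881  20.67326733] [-1.154 -0.44   0.036]
32 [ 287   30   76   45 1052] [325.8365019   54.52091255] [-0.338 -0.555  0.036]
67 [404  63  13  41 136] [410.77205882  87.43382353] [-0.402 -0.103  0.036]
108 [217 115  18  14  77] [226.24675325 121.33766234] [ 0.382 -0.396  0.036]
122 [114 133  27   9 126] [126.80952381 138.12698413] [ 0.732 -0.534  0.036]
124 [383 134  14  23 116] [390.30172414 146.56896552] [0.003 0.098 0.036]
125 [493 134  19  17 169] [502.75147929 141.43786982] [-0.339  0.332  0.036]
150 [179 157  19  18 248] [188.41935484 165.12903226] [ 0.631 -0.267  0.036]
154 [247 178  18  18 228] [255.23684211 187.64473684] [ 0.517 -0.041  0.036]
155 [321 229  23  22 352] [331.72727273 240.17613636] [0.476 0.256 0.036]
156 [272 250  23  23 381] [282.96325459 260.85564304] [0.63  0.222 0.036]
[[ 0.911 -0.001  0.412]
 [-0.412 -0.001  0.911]
 [ 0.    -1.    -0.001]]
```

View pics/c1.png

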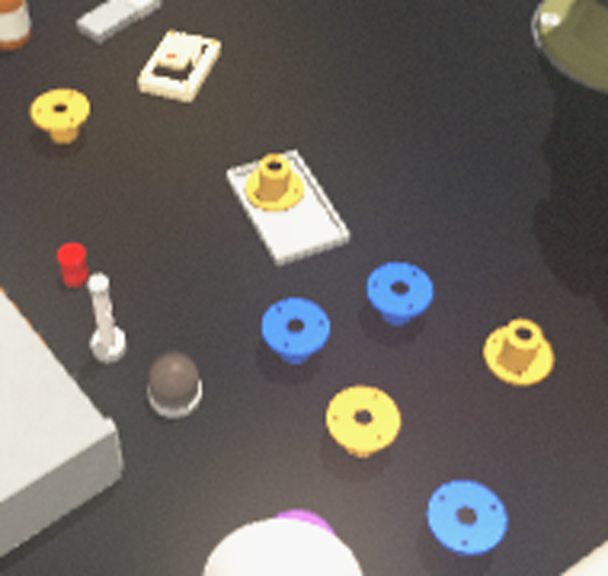

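View pics/c2.png

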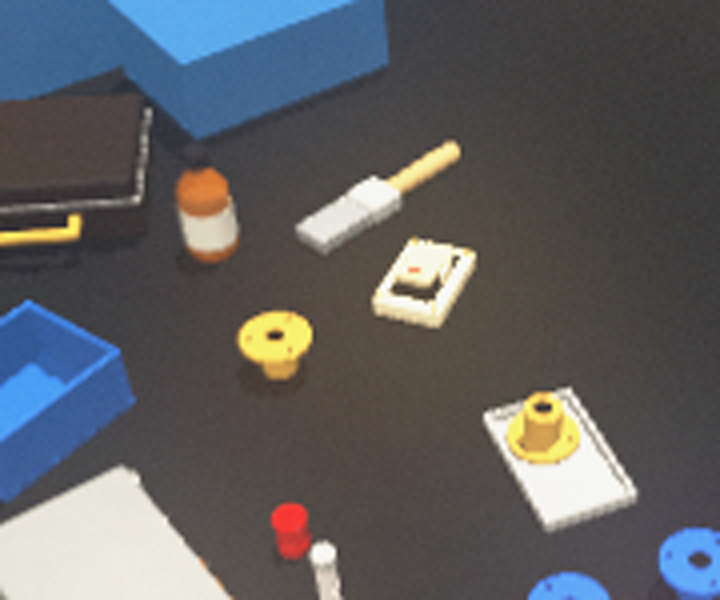

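```bash
python3 - <<'E'
from bench import ctrl
from h import *
im=cv2.imread("pics/scene0.png"); info=ctrl.camera_info("scene")
c=np.array([(484,413),(570,388),(636,492),(550,528)])/4+np.array([120,80])
P=onplane(info,c,0.012);print(P.round(3)); 
for i in range(4): print(np.linalg.norm(P[i]-P[i-1]).round(3))
m=P.mean(0); a=(P[3]+P[2]-P[0]-P[1]); print(m.round(3),np.degrees(np.arctan2(a[1],a[0])))
q=lambda p,z:print(p,onplane(info,[p],z)[0].round(3))
q((223.5,147.5),.039); q((226,151),.02); q((201.5,240),0); q((192,213),.017);q((224,252),.02);q((172,142),0)
q((360,314),.03)
w=ctrl.camera_info("wrist");s=ctrl.get_state();R=Ro.from_rotvec(s["tool_rot"]).as_matrix()
cp=-w["R"].T@w["t"];print("cam in tool",(R.T@(cp-s["position"])).round(4),"\n",(w["R"]@R).round(3), cp)
m=brass(im);n,l,st,cc=cv2.connectedComponentsWithStats(m)
for i,z in((150,.036),(156,.036),(155,.006),(154,.010)):
    pts=np.argwhere(l==i)[:,::-1]; 
    Q=onplane(info,cv2.convexHull(pts.astype(np.int32)).reshape(-1,2).astype(float),z)
    print(i,cv2.minEnclosingCircle((Q[:,:2]*1000).astype(np.float32)))
E
```

```text
[[ 0.528 -0.105  0.012]
 [ 0.452 -0.084  0.012]
 [ 0.486  0.042  0.012]
 [ 0.563  0.029  0.012]]
0.138
0.079
0.13
0.079
[ 0.507 -0.03   0.012] 75.01863520438141
(223.5, 147.5) [ 0.484 -0.268  0.039]
(226, 151) [ 0.476 -0.266  0.02 ]
(201.5, 240) [0.754 0.004 0.   ]
(192, 213) [ 0.727 -0.089  0.017]
(224, 252) [0.733 0.091 0.02 ]
(172, 142) [ 0.595 -0.457  0.   ]
(360, 314) [0.579 0.447 0.03 ]
cam in tool [-0.0713 -0.1637 -0.0011] 
 [[ 0.    -0.001  1.   ]
 [ 0.964 -0.264 -0.001]
 [ 0.264  0.964  0.001]] [0.2024375  0.62044785 0.38535378]
150 ((627.1455078125, -262.64996337890625), 44.96748352050781)
156 ((631.365478515625, 220.52682495117188), 34.88771438598633)
155 ((454.1632080078125, 241.2823486328125), 39.17739486694336)
154 ((497.38916015625, -64.70880126953125), 41.12871551513672)
```

```bash
python3 - <<'E'
from bench import ctrl
from h import *
a=ctrl.camera_info("scene"); b=ctrl.camera_info("side")
def tri(p,q):
    A=a["R"],a["t"];ua=und(a,[p])[0];ub=und(b,[q])[0]
    X=cv2.triangulatePoints(np.c_[a["R"],a["t"]],np.c_[b["R"],b["t"]],ua,ub).ravel();return (X[:3]/X[3]).round(3)
print("lamp head",tri((258,312),(112,192)),"base",onplane(a,[(255,378)],0),onplane(b,[(103,240)],0))
for p in((262,233),(295,221),(316,292),(263,294)):print(p,onplane(a,[p],.036)[0].round(3))
print("purple",onplane(b,[(158,223)],.036))
s=cv2.imread("pics/side0.png")[100:300,30:340]
cv2.imwrite("pics/s1.png",cv2.resize(s,None,fx=2.5,fy=2.5,interpolation=cv2.INTER_CUBIC))
# target B hover: B at tool x=-0.03
from math import *
st=ctrl.get_state()
def Rz(th): 
    z=np.array([cos(th),sin(th),0]);y=np.array([0,0,-1.]);return np.c_[np.cross(y,z),y,z]
for th in(66,20,-14):
    R=Rz(radians(th)); B=np.array([.631,.2215,.2]); T=B+R[:,0]*.03
    print(th,T,move(st,T,R))
E
```

```text
lamp head [0.823 0.361 0.182] base [[0.86160122 0.39529624 0.        ]] [[0.87291158 0.41076981 0.        ]]
(262, 233) [0.615 0.115 0.036]
(295, 221) [0.51  0.141 0.036]
(316, 292) [0.625 0.342 0.036]
(263, 294) [0.733 0.264 0.036]
purple [[0.74227858 0.28385823 0.036     ]]
66 [0.65840636 0.2092979  0.2       ] (array([ 513.58667885,   22.02542902, -187.50062942]), array([ 1.46216424e-03, -5.91090061e-03,  8.59719686e-05]))
20 [0.6412606  0.19330922 0.2       ] (array([ 504.55414626,   22.05624016, -209.13456893]), array([1.34771816e-03, 7.96940409e-01, 6.67986941e-04]))
-14 [0.62374234 0.19239113 0.2       ] (array([ 488.97118743,   22.06661063, -217.19084947]), array([1.15568024e-03, 1.39035223e+00, 1.09153554e-03]))
```

View pics/s1.png

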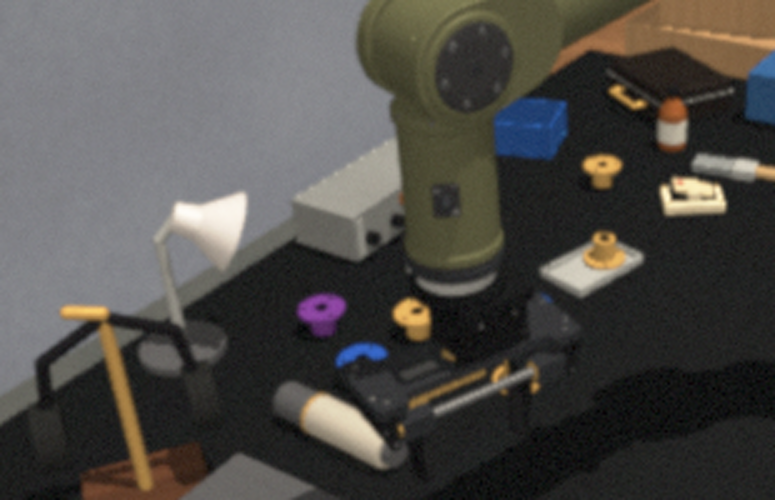

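>>> play_rows(translation=[[38, 2, -15.5], [38, 2, -15.5], [38, 2, -15.5], [38, 2, -15.5], [38, 2, -15.5], [38, 2, -15.5], [38, 2, -15.5], [38, 2, -15.5], [38, 2, -15.5], [38, 2, -15.5]], turn=[[0, 0, 0], [0, 0, 0], [0, 0, 0], [0, 0, 0], [0, 0, 0], [0, 0, 0], [0, 0, 0], [0, 0, 0], [0, 0, 0], [0, 0, 0]], fingers=[1, 1, 1, 1, 1, 1, 1, 1, 1, 1])

```text
time: 0.98
position: [0.5512, 0.2927, 0.2024]
tool_rot: [-1.545, 0.333, -0.333]
ft_force: [0.9, 0.5, -0.2]
grip_width: 1.002
```

>>> play_rows(translation=[[31, 0.5, -13.5], [31, 0.5, -13.5], [31, 0.5, -13.5], [31, 0.5, -13.5], [0, 0, 0], [0, 0, 0], [0, 0, 0], [0, 0, 0], [0, 0, 0], [0, 0, 0]], turn=[[0, 0, 0], [0, 0, 0], [0, 0, 0], [0, 0, 0], [0, 0.12, 0], [0, 0.12, 0], [0, 0.12, 0], [0, 0.12, 0], [0, 0.12, 0], [0, 0.12, 0]], fingers=[1, 1, 1, 1, 1, 1, 1, 1, 1, 1])

```text
time: 1.82
position: [0.6407, 0.1941, 0.2]
tool_rot: [-1.38, 0.895, -0.894]
ft_force: [0.5, -0.8, 0.1]
grip_width: 0.997
```

```bash
cat >> h.py <<'E'
def Rz(deg):
    a=np.radians(deg); z=np.array([np.cos(a),np.sin(a),0]);y=np.array([0,0,-1.]);return np.c_[np.cross(y,z),y,z]
def wrist(ctrl,name):
    info=ctrl.camera_info("wrist"); im=ctrl.get_image("wrist"); cv2.imwrite(f"pics/{name}.png",im); np.save(f"pics/{name}.npy",info,allow_pickle=True); return im,info
def load(name): return cv2.imread(f"pics/{name}.png"),np.load(f"pics/{name}.npy",allow_pickle=True).item()
def yaw(st):
    R=Ro.from_rotvec(st["tool_rot"]).as_matrix();return np.degrees(np.arctan2(R[1,2],R[0,2])), R[:,1]
E
python3 - <<'E'
from bench import ctrl
from h import *
wrist(ctrl,"w1"); s=ctrl.get_state();print(s["time"],s["position"],yaw(s))
E
```

```text
1.8667 [0.64075817 0.19414813 0.20004214] (np.float64(23.77152892028553), array([-7.48336836e-04, -2.26563544e-04, -9.99999694e-01]))
```

View pics/w1.png

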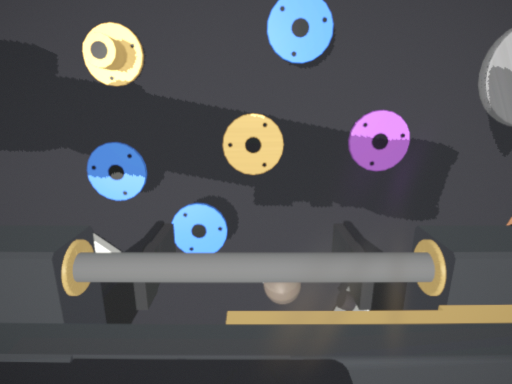

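```bash
cat >> h.py <<'E'
def circ(info,im,px,z,lo=(12,70,60),hi=(38,255,255),half=45):
    m=brass(im,lo,hi); m=cv2.morphologyEx(m,cv2.MORPH_CLOSE,np.ones((5,5)))
    cs,_=cv2.findContours(m,cv2.RETR_EXTERNAL,cv2.CHAIN_APPROX_NONE)
    c=max(cs,key=lambda c:cv2.contourArea(c)if cv2.pointPolygonTest(c,px,True)>-8 else -1)
    h=cv2.convexHull(c).reshape(-1,2).astype(float)
    Q=onplane(info,c.reshape(-1,2).astype(float),z)[:,:2]
    A=np.c_[2*Q,np.ones(len(Q))];s=np.linalg.lstsq(A,(Q**2).sum(1),rcond=None)[0]
    r=np.sqrt(s[2]+s[0]**2+s[1]**2); e=np.abs(np.hypot(*(Q-s[:2]).T)-r)
    return s[:2],r,e.max(), cv2.minEnclosingCircle((Q*1000).astype(np.float32))
E
python3 - <<'E'
from bench import ctrl
from h import *
im,info=load("w1")
r=circ(info,im,(253,130),.036);print(r)
print(circ(info,im,(95,60),.006))
s=ctrl.get_state()
print(move(s,[*r[0],.2]))
E
```

```text
(array([0.6274973 , 0.22175427]), np.float64(0.03146941014034653), np.float64(0.0007587618051218617), ((627.4703369140625, 221.70193481445312), 32.05473327636719))
(array([0.45628655, 0.24467287]), np.float64(0.03182257074437292), np.float64(0.0013985204455303352), ((456.03778076171875, 245.51895141601562), 33.011932373046875))
(array([-30.60936869,   0.04580863,  -1.00801003]), array([0., 0., 0.]))
```

>>> play_rows(translation=[[-30.5, 0, -1], [0, 36, 0], [0, 36, 0], [0, 36, 0], [0, 36, 0], [0, 20, 0], [0, 17, 0], [0, 0, 0], [0, 0, 0], [0, 0, 0]], turn=[[0, 0, 0], [0, 0, 0], [0, 0, 0], [0, 0, 0], [0, 0, 0], [0, 0, 0], [0, 0, 0], [0, 0, 0], [0, 0, 0], [0, 0, 0]], fingers=[1, 1, 1, 1, 1, 1, 1, 1, -1, -1], grip_force=35)

```text
time: 2.7
position: [0.6284, 0.2218, 0.0209]
tool_rot: [-1.38, 0.888, -0.89]
ft_force: [-0.6, 0.2, 0.6]
grip_width: 0.919
```

>>> play_rows(translation=[[0, 0, 0], [0, 0, 0], [0, 0, 0], [0, 0, 0], [0, -10, 0], [0, -30, 0], [0, -30, 0], [0, -30, 0], [0, -30, 0], [0, -30, 0]], turn=[[0, 0, 0], [0, 0, 0], [0, 0, 0], [0, 0, 0], [0, 0, 0], [0, 0, 0], [0, 0, 0], [0, 0, 0], [0, 0, 0], [0, 0, 0]], fingers=[-1, -1, -1, -1, -1, -1, -1, -1, -1, -1])

```text
time: 3.53
position: [0.6269, 0.2212, 0.1812]
tool_rot: [-1.382, 0.89, -0.89]
ft_force: [-0.0, -0.2, -2.5]
grip_width: 0.682
```

```bash
python3 - <<'E'
from bench import ctrl
from h import *
wrist(ctrl,"w2"); s=ctrl.get_state();print(s["time"],s["position"],yaw(s),s["ft_force"],s["grip_width"])
# above tray: want tray flange in view at tool x ~ -0.04
for th in (-14,):
  R=Rz(th); 
  T=np.array([.507,-.03,.2])+R[:,0]*.03
  print(T,move(s,T,R))
E
```

```text
3.5833 [0.63031927 0.22227512 0.18875589] (np.float64(24.40142847712474), array([ 0.00929702,  0.00428275, -0.99994761])) [2.84041898 0.40106244 3.77064465] 0.6828933093323866
[ 0.49974234 -0.05910887  0.2       ] (array([ 202.30322137,  -13.66259726, -235.03288064]), array([-0.00983008,  0.67022573, -0.00348736]))
```

View pics/w2.png

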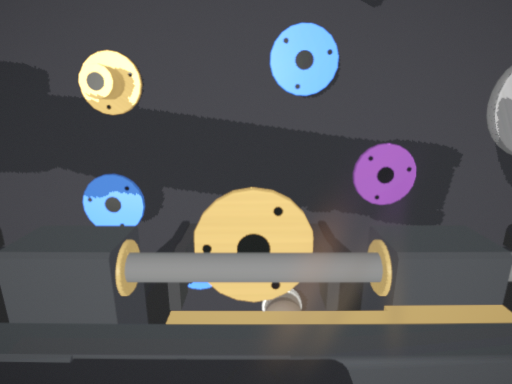

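>>> play_rows(translation=[[25.3, -1.5, -29.4], [25.3, -1.5, -29.4], [25.3, -1.5, -29.4], [25.3, -1.5, -29.4], [25.3, -1.5, -29.4], [25.3, -1.5, -29.4], [25.3, -1.5, -29.4], [25.3, -1.5, -29.4], [0, 0, 0], [0, 0, 0]], turn=[[0, 0, 0], [0, 0, 0], [0, 0, 0], [0, 0, 0], [0, 0, 0], [0, 0, 0], [0, 0, 0], [0, 0, 0], [0, 0.11, 0], [0, 0.11, 0]], fingers=[-1, -1, -1, -1, -1, -1, -1, -1, -1, -1])

```text
time: 4.42
position: [0.4956, -0.0632, 0.1919]
tool_rot: [-1.294, 1.064, -1.064]
ft_force: [0.4, 1.3, -2.5]
grip_width: 0.69
```

>>> play_rows(translation=[[0, 0, 0], [0, 0, 0], [0, 0, 0], [0, 0, 0], [0, 0, 0], [0, 0, 0], [0, 0, 0], [0, 0, 0], [0, 0, 0], [0, 0, 0]], turn=[[0, 0.11, 0], [0, 0.11, 0], [0, 0.11, 0], [0, 0.11, 0], [0, 0.01, 0], [0, 0, 0], [0, 0, 0], [0, 0, 0], [0, 0, 0], [0, 0, 0]], fingers=[-1, -1, -1, -1, -1, -1, -1, -1, -1, -1])

```text
time: 5.25
position: [0.4969, -0.06, 0.1916]
tool_rot: [-1.084, 1.386, -1.386]
ft_force: [0.7, 0.8, -1.6]
grip_width: 0.681
```

```bash
python3 - <<'E'
from bench import ctrl
from h import *
wrist(ctrl,"w3"); s=ctrl.get_state();print(s["time"],s["position"],yaw(s),s["ft_force"],s["grip_width"])
E
```

```text
5.3 [ 0.49691475 -0.06003365  0.19152621] (np.float64(-13.942450550166406), array([-1.99696785e-05,  3.45772880e-05, -9.99999999e-01])) [ 0.12108957 -0.79458942 -2.35164295] 0.6862216345868768
```

View pics/w3.png

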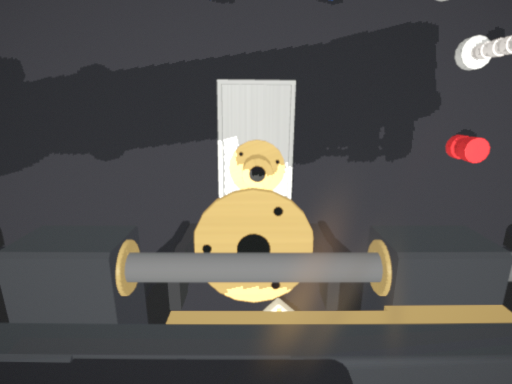

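```bash
python3 - <<'E'
from h import *
im,info=load("w3")
cv2.imwrite("pics/w3c.png",cv2.resize(im[70:215,200:315],None,fx=4,fy=4,interpolation=cv2.INTER_CUBIC))
g=cv2.cvtColor(im,cv2.COLOR_BGR2GRAY)
for r in (95,110,125): print(r,[int(v) for v in g[r,205:310]])
for c in (235,257,280): print(c,[int(v) for v in g[70:95,c]])
E
```

```text
95 [51, 52, 52, 50, 51, 52, 52, 51, 50, 52, 54, 81, 156, 213, 218, 213, 201, 212, 221, 223, 223, 222, 220, 221, 223, 221, 218, 221, 223, 222, 222, 223, 223, 222, 220, 220, 221, 222, 222, 219, 219, 221, 224, 223, 223, 221, 218, 219, 220, 221, 220, 219, 219, 221, 221, 221, 221, 221, 219, 218, 217, 218, 220, 220, 218, 218, 219, 218, 217, 217, 218, 217, 216, 215, 216, 217, 219, 220, 218, 218, 217, 217, 217, 218, 215, 206, 204, 216, 216, 200, 139, 68, 51, 52, 51, 50, 50, 51, 52, 52, 51, 49, 52, 50, 51]
110 [51, 50, 51, 51, 52, 51, 51, 52, 50, 52, 53, 68, 145, 213, 217, 215, 205, 205, 219, 221, 221, 221, 219, 220, 222, 221, 218, 220, 222, 221, 221, 221, 222, 221, 219, 219, 220, 221, 221, 219, 217, 220, 223, 222, 221, 220, 217, 218, 218, 219, 220, 218, 219, 220, 221, 221, 221, 220, 218, 217, 218, 218, 219, 218, 217, 219, 219, 216, 217, 218, 218, 216, 216, 215, 216, 218, 218, 218, 217, 216, 216, 217, 217, 218, 210, 196, 215, 217, 208, 169, 82, 53, 52, 52, 52, 51, 52, 51, 52, 50, 51, 51, 52, 51, 51]
125 [53, 51, 51, 52, 52, 50, 51, 51, 51, 52, 51, 62, 125, 193, 215, 217, 210, 198, 218, 221, 220, 219, 218, 219, 221, 221, 218, 220, 221, 220, 220, 220, 221, 220, 219, 219, 220, 221, 220, 219, 217, 218, 222, 222, 221, 220, 218, 218, 218, 219, 219, 217, 218, 221, 221, 221, 220, 219, 218, 218, 218, 218, 219, 218, 217, 219, 219, 217, 217, 218, 218, 216, 215, 215, 216, 218, 219, 218, 217, 216, 216, 216, 217, 212, 200, 205, 216, 216, 197, 116, 58, 51, 51, 53, 52, 51, 51, 50, 51, 50, 52, 51, 52, 52, 51]
235 [50, 51, 51, 50, 51, 50, 50, 50, 66, 137, 199, 219, 220, 213, 208, 220, 222, 222, 222, 222, 222, 222, 222, 222, 222]
257 [51, 50, 53, 50, 51, 51, 50, 50, 59, 114, 183, 218, 220, 214, 208, 218, 219, 219, 219, 219, 219, 219, 219, 219, 219]
280 [51, 51, 50, 51, 51, 50, 50, 51, 54, 92, 168, 215, 219, 216, 209, 210, 216, 217, 217, 217, 218, 218, 218, 218, 217]
```

View pics/w3c.png

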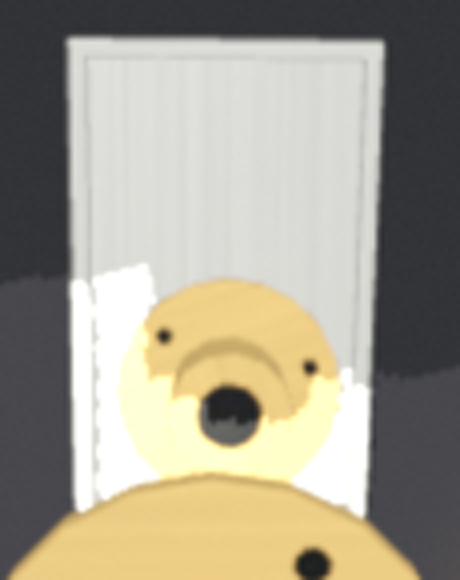

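```bash
python3 - <<'E'
from h import *
from scipy.optimize import least_squares
im,info=load("w3")
L=onplane(info,[(216.7,95),(216.9,110),(217.1,125)],.012)[:,:2]
Rr=onplane(info,[(295.1,95),(294.5,110),(293.9,125)],.012)[:,:2]
T=onplane(info,[(235,79),(257,79.2),(280,79.5)],.012)[:,:2]
print(L,Rr,T)
d=lambda P:np.degrees(np.arctan2(*(P[-1]-P[0])[::-1]))
print(d(L),d(Rr),d(T))
hole=onplane(info,[(257.3,173.8)],.040)[0];print("hole",hole)
hsv=cv2.cvtColor(im,cv2.COLOR_BGR2HSV)
m=((hsv[:,:,1]>40)&(hsv[:,:,0]>10)&(hsv[:,:,0]<40)).astype(np.uint8)
pts=[]
for c in range(234,284):
    col=m[125:185,c]; 
    if col.any(): pts.append((c,125+np.argmax(col)))
for r in range(150,182):
    row=np.flatnonzero(m[r,222:295]); 
    if len(row): pts+= [(222+row[0],r),(222+row[-1],r)]
Q=onplane(info,pts,.010)[:,:2]
f=least_squares(lambda p:np.hypot(*(Q-p[:2]).T)-p[2],[.5,-.06,.031],loss="soft_l1",f_scale=.0005)
print("rim",f.x, np.abs(f.fun).max())
f=least_squares(lambda p:np.hypot(*(Q-p[:2]).T)-.031,[.5,-.06],loss="soft_l1",f_scale=.0005);print(f.x)
E
```

```text
[[ 0.48021365  0.02673593]
 [ 0.47635426  0.01215582]
 [ 0.47240278 -0.00276083]] [[ 0.55895491  0.0071793 ]
 [ 0.55519569 -0.00742886]
 [ 0.55135261 -0.0223755 ]] [[0.50259968 0.03735106]
 [0.5243769  0.03173462]
 [0.54713952 0.0257929 ]]
-104.83174553905076 -104.42531314930177 -14.547457824971705
hole [ 0.50224618 -0.05838014  0.04      ]
rim [ 0.50372806 -0.05623962  0.02865517] 0.004660907776262116
[ 0.50216042 -0.05841369]
```

```bash
cat >> h.py <<'E'
def held(im,info,st,dz=.0175,rowmax=250,R0=.031):
    from scipy.optimize import least_squares
    hsv=cv2.cvtColor(im,cv2.COLOR_BGR2HSV)
    m=((hsv[:,:,1]>60)&(hsv[:,:,0]>10)&(hsv[:,:,0]<40)).astype(np.uint8)
    pts=[]
    for r in range(205,rowmax):
        row=np.flatnonzero(m[r,185:325])
        if len(row): pts+=[(185+row[0],r),(185+row[-1],r)]
    out=[]
    for z in(dz,):
        Q=onplane(info,pts,st["position"][2]+z)[:,:2]
        f=least_squares(lambda p:np.hypot(*(Q-p[:2]).T)-p[2],[*st["position"][:2],R0],loss="soft_l1",f_scale=.0005)
        g=least_squares(lambda p:np.hypot(*(Q-p[:2]).T)-R0,st["position"][:2],loss="soft_l1",f_scale=.0005)
        RT=Ro.from_rotvec(st["tool_rot"]).as_matrix()
        for c in(f.x,g.x): out.append((c.round(4),(RT.T@np.r_[c[:2]-st["position"][:2],0]*1000).round(2),np.abs(f.fun).max().round(4)))
    return out
E
python3 - <<'E'
from bench import ctrl
from h import *
im,info=load("w3"); s=ctrl.get_state()
for o in held(im,info,s): print(o)
u=np.array([np.cos(np.radians(75.4)),np.sin(np.radians(75.4))])
t=np.array([.5022,-.0584])+.052*u
print(t,move(s,[*t,.10],Rz(-14.6)))
E
```

```text
(array([ 0.499 , -0.0626,  0.0338]), array([ 2.02, -0.  ,  2.63]), np.float64(0.0036))
(array([ 0.4988, -0.0586]), array([-1.88,  0.  ,  1.45]), np.float64(0.0036))
[ 0.51530761 -0.00807912] (array([-54.85292898,  91.52763863,   5.335209  ]), array([ 2.78772881e-05,  1.14764025e-02, -2.85876059e-05]))
```

```bash
python3 - <<'E'
from bench import ctrl
from h import *
im,info=load("w3"); s=ctrl.get_state();R=Ro.from_rotvec(s["tool_rot"]).as_matrix()
a=np.linspace(0,2*np.pi,73)
for h,col in((.0175,(0,0,255)),(.012,(0,255,0))):
    X=s["position"]+(np.c_[.031*np.cos(a),-h+0*a,.031*np.sin(a)]@R.T)
    p=proj(info,X);print(h,p.min(0),p.max(0))
    cv2.polylines(im,[np.round(p*8).astype(np.int32)],True,col,1,cv2.LINE_AA,3)
cv2.imwrite("pics/w3o.png",cv2.resize(im[170:320,170:340],None,fx=4,fy=4,interpolation=cv2.INTER_CUBIC))
E
```

```text
0.0175 [190.2977131  190.93501614] [313.78381681 304.08940623]
0.012 [192.31888463 187.99942782] [311.83074207 297.99316799]
```

View pics/w3o.png

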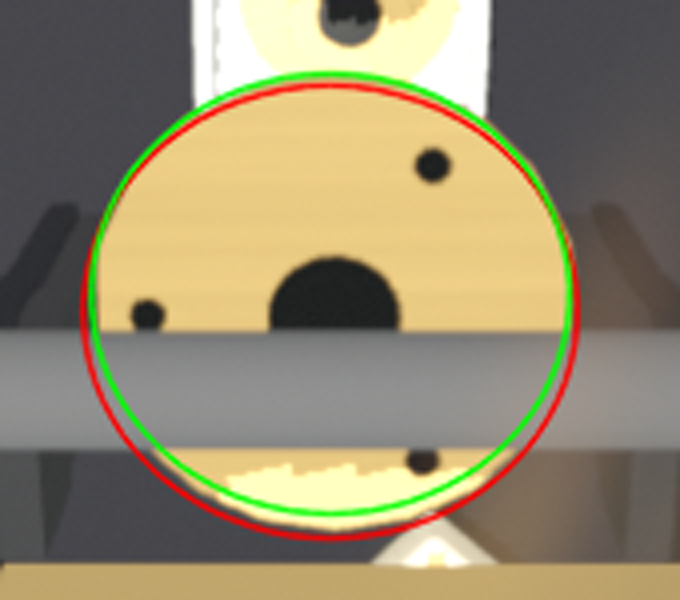

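>>> play_rows(translation=[[-18.3, 0, 1.8], [-18.3, 0, 1.8], [-18.3, 0, 1.7], [0, 0, 0], [0, 30, 0], [0, 30, 0], [0, 30, 0], [0, 30, 0], [0, 16, 0], [0, 0, 0]], turn=[[0, 0.0115, 0], [0, 0, 0], [0, 0, 0], [0, 0, 0], [0, 0, 0], [0, 0, 0], [0, 0, 0], [0, 0, 0], [0, 0, 0], [0, 0, 0]], fingers=[-1, -1, -1, -1, -1, -1, -1, -1, -1, -1])

```text
time: 6.13
position: [0.5122, -0.0087, 0.0516]
tool_rot: [-1.085, 1.4, -1.393]
ft_force: [-1.3, 0.6, -3.0]
grip_width: 0.685
```

```bash
python3 - <<'E'
from bench import ctrl
from h import *
im=ctrl.get_image("scene");cv2.imwrite("pics/sc1.png",cv2.resize(im[130:250,190:320],None,fx=5,fy=5,interpolation=cv2.INTER_CUBIC))
im=ctrl.get_image("side");cv2.imwrite("pics/sd1.png",cv2.resize(im[150:250,200:330],None,fx=5,fy=5,interpolation=cv2.INTER_CUBIC))
s=ctrl.get_state();print(s["time"],s["position"],yaw(s),s["ft_force"],s["grip_width"])
print(move(s,[.5153,-.0081,.05],Rz(-14.6)))
E
```

```text
6.2333 [ 0.51569512 -0.00853747  0.05565847] (np.float64(-14.639694529424583), array([-6.29526449e-04, -4.90757735e-04, -9.99999681e-01])) [-0.09379903 -0.52545975 -1.79051776] 0.6866729301349934
(array([-0.32699293,  5.65850194, -0.49011004]), array([ 0.00048527, -0.00069265,  0.00063376]))
```

View pics/sc1.png

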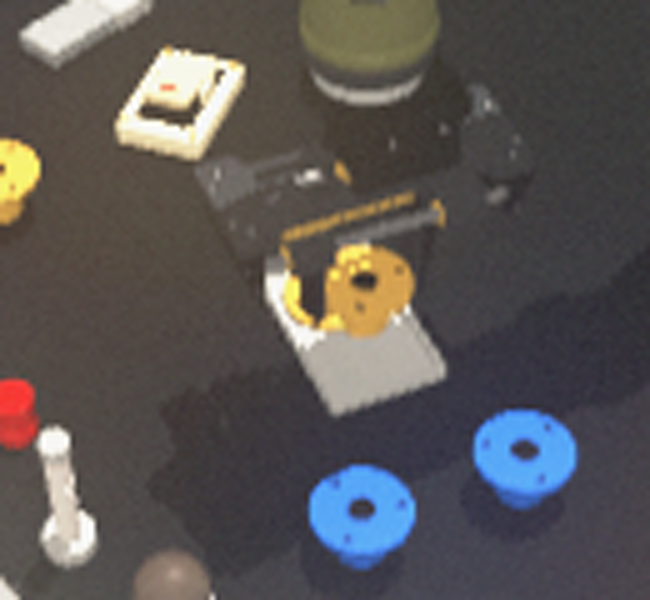

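View pics/sd1.png

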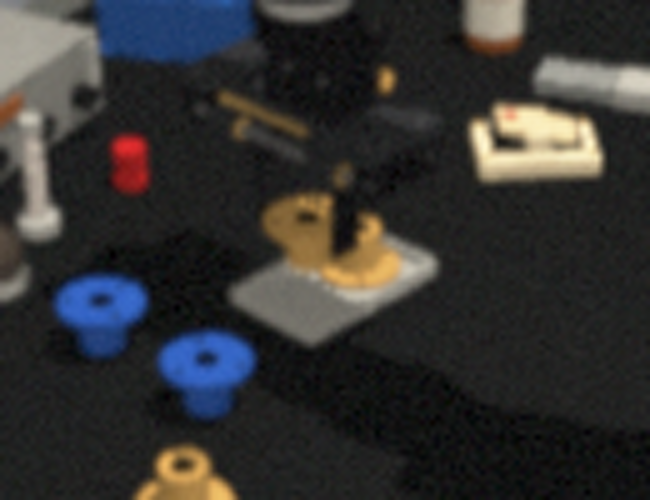

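>>> play_rows(translation=[[-0.3, 8, -0.5], [0, 8, 0], [0, 5, 0], [0, 4, 0], [0, 2.5, 0], [0, 0, 0], [0, 1.5, 0], [0, 0, 0], [0, 0, 0], [0, 0, 0]], turn=[[0, 0, 0], [0, 0, 0], [0, 0, 0], [0, 0, 0], [0, 0, 0], [0, 0, 0], [0, 0, 0], [0, 0, 0], [0, 0, 0], [0, 0, 0]], fingers=[-1, -1, -1, -1, -1, -1, -1, -1, -1, -1])

```text
time: 7.07
position: [0.5156, -0.0078, 0.0268]
tool_rot: [-1.077, 1.395, -1.395]
ft_force: [-0.5, 0.3, -2.6]
grip_width: 0.682
```

>>> play_rows(translation=[[0, 1.2, 0], [0, 1.2, 0], [0, 1.2, 0], [0, 0, 0], [0, 0, 0], [0, 0, 0], [0, 0, 0], [0, 0, 0], [0, 0, 0], [0, 0, 0]], turn=[[0, 0, 0], [0, 0, 0], [0, 0, 0], [0, 0, 0], [0, 0, 0], [0, 0, 0], [0, 0, 0], [0, 0, 0], [0, 0, 0], [0, 0, 0]], fingers=[-1, -1, -1, -1, -1, -1, -1, -1, -1, -1])

```text
time: 7.9
position: [0.5157, -0.0077, 0.0248]
tool_rot: [-1.076, 1.395, -1.394]
ft_force: [-5.4, -0.3, 12.2]
grip_width: 0.684
```

>>> play_rows(translation=[[0, -0.8, 0], [0, 0, 0], [0, 0, 0], [0, 0, 0], [0, 0, 0], [0, -10, 0], [0, -35, 0], [0, -35, 0], [0, -35, 0], [0, -35, 0]], turn=[[0, 0, 0], [0, 0, 0], [0, 0, 0], [0, 0, 0], [0, 0, 0], [0, 0, 0], [0, 0, 0], [0, 0, 0], [0, 0, 0], [0, 0, 0]], fingers=[-1, 0.6, 1, 1, 1, 1, 1, 1, 1, 1])

```text
time: 8.73
position: [0.5151, -0.0081, 0.176]
tool_rot: [-1.077, 1.395, -1.395]
ft_force: [0.7, -0.2, -0.6]
grip_width: 1.0
```

>>> play_rows(translation=[[30, -20, 0], [30, -20, 0], [30, 0, 0], [0, 0, 0], [0, 0, 0], [0, 0, 0], [0, 0, 0], [0, 0, 0], [0, 0, 0], [0, 0, 0]], turn=[[0, 0, 0], [0, 0, 0], [0, 0, 0], [0, 0, 0], [0, 0, 0], [0, 0, 0], [0, 0, 0], [0, 0, 0], [0, 0, 0], [0, 0, 0]], fingers=[1, 1, 1, 1, 1, 1, 1, 1, 1, 1])

```text
time: 9.57
position: [0.4926, -0.0942, 0.2135]
tool_rot: [-1.079, 1.394, -1.394]
ft_force: [-0.1, 0.3, -1.2]
grip_width: 0.998
```

```bash
python3 - <<'E'
from bench import ctrl
from h import *
im,_=wrist(ctrl,"w4"); s=ctrl.get_state();print(s["time"],s["position"],yaw(s),s["ft_force"],s["grip_width"])
cv2.imwrite("pics/w4c.png",cv2.resize(im[60:270,160:360],None,fx=2.8,fy=2.8,interpolation=cv2.INTER_CUBIC))
E
```

```text
9.6167 [ 0.49264261 -0.09433933  0.2135299 ] (np.float64(-14.582023236693761), array([-4.39777930e-04, -1.28768930e-04, -9.99999895e-01])) [-0.80930407 -0.42854042  0.4812579 ] 1.002314338003638
```

View pics/w4c.png

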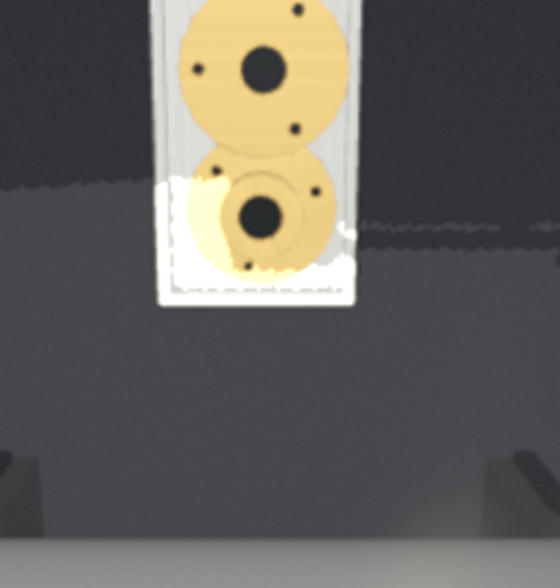

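```bash
cat >> h.py <<'E'
def hole(im,info,px,z,w=14,thr=None):
    x,y=map(int,px);g=cv2.GaussianBlur(cv2.cvtColor(im,cv2.COLOR_BGR2GRAY),(3,3),0)[y-w:y+w+1,x-w:x+w+1]
    t=thr or (int(g.min())+int(np.median(g)))/2
    n,l,s,c=cv2.connectedComponentsWithStats((g<t).astype(np.uint8))
    i=1+np.argmin(np.hypot(*(c[1:]-w).T)-0.02*s[1:,4]); p=c[i]+[x-w,y-w]
    return p.round(1),s[i,4],onplane(info,[p],z)[0]
E
python3 - <<'E'
from h import *
im,info=load("w4")
a=hole(im,info,(254,85),.04);b=hole(im,info,(253,137.5),.04)
print(a,b); d=(a[2]-b[2])[:2]; print(np.hypot(*d),np.degrees(np.arctan2(d[1],d[0])))
print(circ(info,im,(254,78),.04))
from bench import ctrl
s=ctrl.get_state(); U=np.array([.456,.2447,.2])
for th in(28,):
    R=Rz(th);print(move(s,U+R[:,0]*.035,R))
E
```

```text
(array([253.6,  84.5]), np.int32(208), array([ 0.51621219, -0.00712149,  0.04      ])) (array([252.7, 137.2]), np.int32(182), array([ 0.50204503, -0.05792166,  0.04      ]))
0.0527386528953124 74.41726406422937
(array([ 0.51310199, -0.02734384]), np.float64(0.040126142341935025), np.float64(0.024576265353272016), ((511.1297302246094, -28.3770751953125), 52.401214599609375))
(array([-293.12526686,   13.49911133,  -97.13286766]), array([ 4.62378162e-04, -7.43196448e-01,  7.82990107e-05]))
```

>>> play_rows(translation=[[-36.6, 1.7, -12.1], [-36.6, 1.7, -12.1], [-36.6, 1.7, -12.1], [-36.6, 1.7, -12.1], [-36.6, 1.7, -12.1], [-36.6, 1.7, -12.1], [-36.6, 1.7, -12.1], [-36.6, 1.7, -12.1], [0, 0, 0], [0, 0, 0]], turn=[[0, 0, 0], [0, 0, 0], [0, 0, 0], [0, 0, 0], [0, 0, 0], [0, 0, 0], [0, 0, 0], [0, -0.12, 0], [0, -0.12, 0], [0, -0.12, 0]], fingers=[1, 1, 1, 1, 1, 1, 1, 1, 1, 1])

```text
time: 10.45
position: [0.4718, 0.2164, 0.1996]
tool_rot: [-1.263, 1.123, -1.122]
ft_force: [0.0, -1.1, 0.7]
grip_width: 1.001
```

>>> play_rows(translation=[[0, 0, 0], [0, 0, 0], [0, 0, 0], [0, 0, 0], [0, 0, 0], [0, 0, 0], [0, 0, 0], [0, 0, 0], [0, 0, 0], [0, 0, 0]], turn=[[0, -0.12, 0], [0, -0.12, 0], [0, -0.12, 0], [0, -0.02, 0], [0, 0, 0], [0, 0, 0], [0, 0, 0], [0, 0, 0], [0, 0, 0], [0, 0, 0]], fingers=[1, 1, 1, 1, 1, 1, 1, 1, 1, 1])

```text
time: 11.28
position: [0.4729, 0.2129, 0.2002]
tool_rot: [-1.4, 0.846, -0.846]
ft_force: [0.6, -0.1, -0.5]
grip_width: 0.999
```

```bash
python3 - <<'E'
from bench import ctrl
from h import *
im,_=wrist(ctrl,"w5"); s=ctrl.get_state();print(s["time"],s["position"],yaw(s),s["ft_force"],s["grip_width"])
E
```

```text
11.3333 [0.47294728 0.21289116 0.20021561] (np.float64(27.733693607427536), array([ 1.23270586e-04,  7.81405698e-05, -9.99999989e-01])) [-0.58453863  0.77653835  0.38578095] 0.9968246175136825
```

View pics/w5.png

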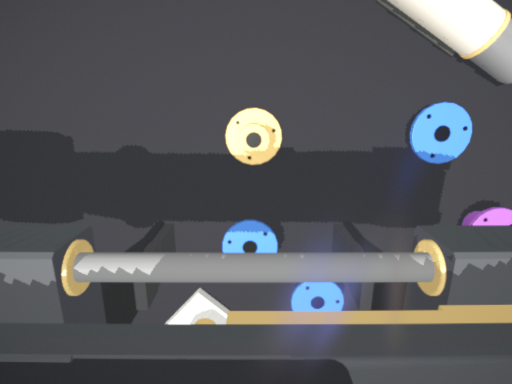

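```bash
python3 - <<'E'
from bench import ctrl
from h import *
im,info=load("w5"); s=ctrl.get_state()
a=hole(im,info,(254,140),.036,10);print(a)
print(circ(info,im,(254,125),.006))
print(move(s,[*a[2][:2],.012]))
E
```

```text
(array([253.3, 139.6]), np.int32(163), array([0.45630587, 0.24449515, 0.036     ]))
(array([0.45610073, 0.24455975]), np.float64(0.0315633141838566), np.float64(0.0007538290833876693), ((456.22113037109375, 244.57275390625), 32.21299362182617))
(array([-3.57153996e+01,  1.88216026e+02, -4.97123150e-02]), array([0., 0., 0.]))
```

>>> play_rows(translation=[[-35.7, 0, 0], [0, 36, 0], [0, 36, 0], [0, 36, 0], [0, 36, 0], [0, 26, 0], [0, 17, 0], [0, 0, 0], [0, 0, 0], [0, 0, 0]], turn=[[0, 0, 0], [0, 0, 0], [0, 0, 0], [0, 0, 0], [0, 0, 0], [0, 0, 0], [0, 0, 0], [0, 0, 0], [0, 0, 0], [0, 0, 0]], fingers=[1, 1, 1, 1, 1, 1, 1, 0.4, -1, -1])

```text
time: 12.17
position: [0.4574, 0.2451, 0.0145]
tool_rot: [-1.398, 0.844, -0.846]
ft_force: [0.5, 0.9, 1.0]
grip_width: 0.854
```

>>> play_rows(translation=[[0, 0, 0], [0, 0, 0], [0, 0, 0], [0, 0, 0], [0, 0, 0], [0, -10, 0], [0, -30, 0], [0, -40, 0], [0, -40, 0], [0, -40, 0]], turn=[[0, 0, 0], [0, 0, 0], [0, 0, 0], [0, 0, 0], [0, 0, 0], [0, 0, 0], [0, 0, 0], [0, 0, 0], [0, 0, 0], [0, 0, 0]], fingers=[-1, -1, -1, -1, -1, -1, -1, -1, -1, -1])

```text
time: 13.0
position: [0.4559, 0.2441, 0.1756]
tool_rot: [-1.4, 0.845, -0.846]
ft_force: [1.2, 1.2, -0.5]
grip_width: 0.095
```

```bash
python3 - <<'E'
from bench import ctrl
from h import *
im,_=wrist(ctrl,"w6"); s=ctrl.get_state();print(s["time"],s["position"],yaw(s),s["ft_force"],s["grip_width"])
# inv top at measured; hover so that it is visible: tool x -90 from it
t=np.array([.5158,-.0074]); R=Rz(-14.6)
print(move(s,[*(t+R[:2,0]*.10),.2],R))
E
```

```text
13.05 [0.46030817 0.24673921 0.18461198] (np.float64(27.734914133090015), array([ 0.01170209,  0.00807311, -0.99989894])) [2.80468039 1.60129823 5.91524198] 0.05747412473077089
(array([ 324.6582674 ,  -17.86500029, -136.27080949]), array([-0.01283919,  0.73888296, -0.00683634]))
```

View pics/w6.png

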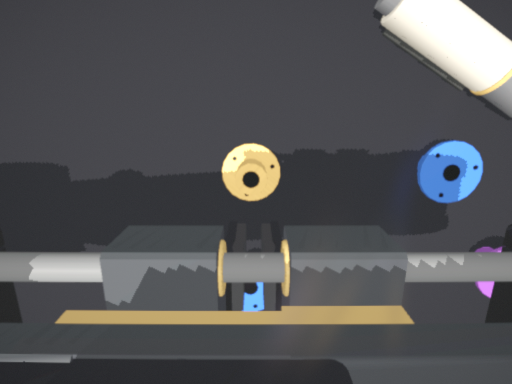

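>>> play_rows(translation=[[0, 0, 0], [0, 0, 0], [0, 0, 0], [0, 0, 0], [0, 0, 0], [0, 0, 0], [0, 0, 0], [0, 0, 0], [0, 0, 0], [0, 0, 0]], turn=[[0, 0, 0], [0, 0, 0], [0, 0, 0], [0, 0, 0], [0, 0, 0], [0, 0, 0], [0, 0, 0], [0, 0, 0], [0, 0, 0], [0, 0, 0]], fingers=[1, 1, 1, 1, 1, 1, 1, 1, 1, 1])

```text
time: 13.88
position: [0.4563, 0.2445, 0.1731]
tool_rot: [-1.4, 0.845, -0.845]
ft_force: [-0.2, -0.4, -0.3]
grip_width: 0.737
```

```bash
python3 - <<'E'
from bench import ctrl
from h import *
im,info=wrist(ctrl,"w7"); s=ctrl.get_state();print(s["time"],s["position"],yaw(s),s["ft_force"],s["grip_width"])
m=brass(im,(12,70,60),(38,255,255));print(np.argwhere(m[100:220,180:330]>0).mean(0)+[100,180])
a=hole(im,info,(251,178),.036,10);print(a)
print(circ(info,im,(251,165),.006))
print(move(s,[*a[2][:2],.012],Rz(27.7)))
E
```

```text
13.9333 [0.4562832  0.2445207  0.17314328] (np.float64(27.76538840484365), array([ 5.42049858e-06, -2.65232390e-06, -1.00000000e+00])) [-0.18925569  0.2971214   0.25577131] 0.777611230927363
[174.69469424 252.54271583]
(array([250., 180.]), np.int32(180), array([0.45350585, 0.24264453, 0.036     ]))
(array([0.45326023, 0.24298487]), np.float64(0.03159532687059501), np.float64(0.0007062243832746083), ((453.3113098144531, 242.93710327148438), 32.22276306152344))
(array([  0.36553851, 161.14327256,  -3.33216559]), array([-3.56358504e-06,  1.14124295e-03,  4.87006084e-06]))
```

>>> play_rows(translation=[[0.2, 0, -3.2], [0, 36, 0], [0, 36, 0], [0, 36, 0], [0, 33, 0], [0, 20, 0], [0, 0, 0], [0, 0, 0], [0, 0, 0], [0, 0, 0]], turn=[[0, 0, 0], [0, 0, 0], [0, 0, 0], [0, 0, 0], [0, 0, 0], [0, 0, 0], [0, 0, 0], [0, 0, 0], [0, 0, 0], [0, 0, 0]], fingers=[1, 1, 1, 1, 1, 1, 1, -1, -1, -1])

```text
time: 14.77
position: [0.4551, 0.2438, 0.0143]
tool_rot: [-1.397, 0.844, -0.846]
ft_force: [-0.8, 1.5, -0.1]
grip_width: 0.849
```

>>> play_rows(translation=[[0, 0, 0], [0, 0, 0], [0, 0, 0], [0, 0, 0], [0, 0, 0], [0, 0, 0], [0, 0, 0], [0, 0, 0], [0, 0, 0], [0, 0, 0]], turn=[[0, 0, 0], [0, 0, 0], [0, 0, 0], [0, 0, 0], [0, 0, 0], [0, 0, 0], [0, 0, 0], [0, 0, 0], [0, 0, 0], [0, 0, 0]], fingers=[-1, -1, -1, -1, -1, -1, -1, -1, -1, -1])

```text
time: 15.6
position: [0.4536, 0.2429, 0.0122]
tool_rot: [-1.4, 0.845, -0.845]
ft_force: [-0.4, 0.5, 0.8]
grip_width: 0.347
```

>>> play_rows(translation=[[0, -20, 0], [0, -40, 0], [0, -40, 0], [0, -40, 0], [0, -40, 0], [0, -8, 0], [0, 0, 0], [0, 0, 0], [0, 0, 0], [0, 0, 0]], turn=[[0, 0, 0], [0, 0, 0], [0, 0, 0], [0, 0, 0], [0, 0, 0], [0, 0, 0], [0, 0, 0], [0, 0, 0], [0, 0, 0], [0, 0, 0]], fingers=[-1, -1, -1, -1, -1, -1, -1, -1, -1, -1])

```text
time: 16.43
position: [0.4521, 0.242, 0.1974]
tool_rot: [-1.405, 0.848, -0.844]
ft_force: [0.3, -0.0, -2.5]
grip_width: 0.348
```

```bash
python3 - <<'E'
from bench import ctrl
from h import *
s=ctrl.get_state();print(s["time"],s["position"],yaw(s),s["ft_force"],s["grip_width"])
t=np.array([.5158,-.0074]); R=Rz(-14.6)
print(move(s,[*(t+R[:2,0]*.08),.2],R))
E
```

```text
16.4333 [0.4521156  0.24198134 0.19737144] (np.float64(27.762169242942385), array([-0.00411393, -0.00280386, -0.99998761])) [ 0.32500947 -0.04330587 -2.48254886] 0.348172104129575
(array([ 309.45223596,   -1.89126263, -113.72561936]), array([0.00451022, 0.73935917, 0.00236746]))
```

>>> play_rows(translation=[[38.7, 0, -14.2], [38.7, 0, -14.2], [38.7, 0, -14.2], [38.7, 0, -14.2], [38.7, 0, -14.2], [38.7, 0, -14.2], [38.7, 0, -14.2], [38.7, 0, -14.2], [0, 0, 0], [0, 0, 0]], turn=[[0, 0, 0], [0, 0, 0], [0, 0, 0], [0, 0, 0], [0, 0, 0], [0, 0, 0], [0, 0, 0], [0, 0, 0], [0, 0.11, 0], [0, 0.11, 0]], fingers=[-1, -1, -1, -1, -1, -1, -1, -1, -1, -1])

```text
time: 17.27
position: [0.496, -0.0877, 0.1984]
tool_rot: [-1.321, 1.023, -1.02]
ft_force: [0.3, 2.0, -2.5]
grip_width: 0.349
```

>>> play_rows(translation=[[0, 0, 0], [0, 0, 0], [0, 0, 0], [0, 0, 0], [0, 0, 0], [0, 0, 0], [0, 0, 0], [0, 0, 0], [0, 0, 0], [0, 0, 0]], turn=[[0, 0.11, 0], [0, 0.11, 0], [0, 0.11, 0], [0, 0.11, 0], [0, 0.079, 0], [0, 0, 0], [0, 0, 0], [0, 0, 0], [0, 0, 0], [0, 0, 0]], fingers=[-1, -1, -1, -1, -1, -1, -1, -1, -1, -1])

```text
time: 18.1
position: [0.4971, -0.084, 0.1999]
tool_rot: [-1.079, 1.394, -1.393]
ft_force: [0.4, -1.2, -3.3]
grip_width: 0.351
```

```bash
python3 - <<'E'
from bench import ctrl
from h import *
im,info=wrist(ctrl,"w8"); s=ctrl.get_state();print(s["time"],s["position"],yaw(s),s["ft_force"],s["grip_width"])
E
```

```text
18.15 [ 0.49715769 -0.08404337  0.20000609] (np.float64(-14.53862679674637), array([-1.96230673e-04,  7.49785687e-06, -9.99999981e-01])) [-0.56604709  1.34253052 -2.05612488] 0.34919454861260557
```

View pics/w8.png

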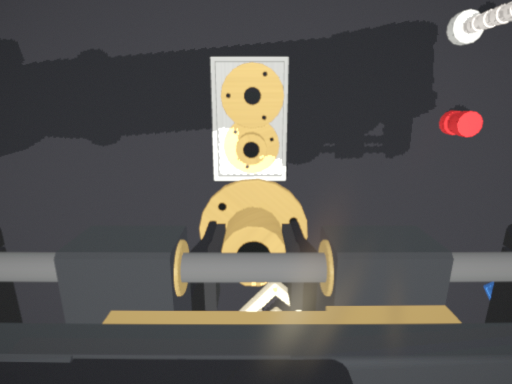

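```bash
python3 - <<'E'
from bench import ctrl
from h import *
from scipy.optimize import least_squares
im,info=load("w8"); s=ctrl.get_state();R=Ro.from_rotvec(s["tool_rot"]).as_matrix()
a=hole(im,info,(252,96),.04);b=hole(im,info,(251,150),.04)
print(a,b); d=(a[2]-b[2])[:2]; print(np.hypot(*d),np.degrees(np.arctan2(d[1],d[0])))
hsv=cv2.cvtColor(im,cv2.COLOR_BGR2HSV)
m=((hsv[:,:,1]>60)&(hsv[:,:,0]>10)&(hsv[:,:,0]<40)).astype(np.uint8)
pts=[]
for r in range(184,226):
    row=np.flatnonzero(m[r,190:320]); pts+=[(190+row[0]-.5,r),(190+row[-1]+.5,r)]
for h in(-.012,-.009,-.006,-.003):
    Q=onplane(info,pts,s["position"][2]+h)[:,:2]
    f=least_squares(lambda p:np.hypot(*(Q-p[:2]).T)-p[2],[*s["position"][:2],.031])
    print(h,f.x,np.abs(f.fun).max(),(R.T@np.r_[f.x[:2]-s["position"][:2],0])*1000)
print(move(s,[*a[2][:2],.062],Rz(-14.6)))
E
```

```text
(array([251.9,  95.4]), np.int32(222), array([ 0.51632579, -0.00716914,  0.04      ])) (array([250.8, 149.5]), np.int32(196), array([ 0.50194278, -0.05802145,  0.04      ]))
0.05284721547742123 74.20703390523877
-0.012 [ 0.49731172 -0.08546756  0.03213131] 0.0004703020297870536 [ 1.33992016e+00 -4.09035301e-05  5.06614862e-01]
-0.009 [ 0.4976228  -0.08427324  0.03158222] 0.0004622648793313061 [ 1.05747642e-01 -9.29926200e-05  5.07921812e-01]
-0.006 [ 0.49793388 -0.08307891  0.03103312] 0.0004542278571491275 [-1.12842527e+00 -1.45081724e-04  5.09228751e-01]
-0.003 [ 0.49824496 -0.08188459  0.03048402] 0.0004461910821057062 [-2.36259892e+00 -1.97170855e-04  5.10535664e-01]
(array([-79.23022781, 138.00290482,  -0.71715155]), array([1.91806791e-04, 1.07116849e-03, 4.21052747e-05]))
```

>>> play_rows(translation=[[-26.1, 0, -0.4], [-26.1, 0, -0.4], [-26, 0, -0.4], [0, 0, 0], [0, 35, 0], [0, 35, 0], [0, 35, 0], [0, 25, 0], [0, 8, 0], [0, 0, 0]], turn=[[0, 0, 0], [0, 0, 0], [0, 0, 0], [0, 0, 0], [0, 0, 0], [0, 0, 0], [0, 0, 0], [0, 0, 0], [0, 0, 0], [0, 0, 0]], fingers=[-1, -1, -1, -1, -1, -1, -1, -1, -1, -1])

```text
time: 18.98
position: [0.5139, -0.0083, 0.0601]
tool_rot: [-1.083, 1.397, -1.393]
ft_force: [-0.9, -0.4, -2.6]
grip_width: 0.348
```

>>> play_rows(translation=[[0, 2, 0], [0, 2, 0], [0, 2, 0], [0, 1, 0], [0, 1, 0], [0, 0, 0], [0, 0, 0], [0, 0, 0], [0, 0, 0], [0, 0, 0]], turn=[[0, 0, 0], [0, 0, 0], [0, 0, 0], [0, 0, 0], [0, 0, 0], [0, 0, 0], [0, 0, 0], [0, 0, 0], [0, 0, 0], [0, 0, 0]], fingers=[-1, -1, -1, -1, -1, -1, -1, -1, -1, -1])

```text
time: 19.82
position: [0.5158, -0.008, 0.0542]
tool_rot: [-1.078, 1.394, -1.394]
ft_force: [-1.4, -0.3, -1.9]
grip_width: 0.354
```

```bash
python3 - <<'E'
from bench import ctrl
from h import *
s=ctrl.get_state();print(s["time"],s["position"],yaw(s),s["ft_force"],s["grip_width"])
print(move(s,[.5157,-.0079,.052],Rz(-14.6)))
im=ctrl.get_image("side");cv2.imwrite("pics/sd2.png",cv2.resize(im[150:250,200:330],None,fx=5,fy=5,interpolation=cv2.INTER_CUBIC))
E
```

```text
19.8167 [ 0.51579637 -0.0080346   0.0541904 ] (np.float64(-14.577730286853997), array([ 1.01578634e-04,  6.25115619e-05, -9.99999993e-01])) [-1.37024212 -0.31581446 -1.85774826] 0.35357870034523065
(array([-0.10582602,  2.19039888, -0.1273284 ]), array([-8.25580581e-05,  3.88683371e-04, -8.60818308e-05]))
```

View pics/sd2.png

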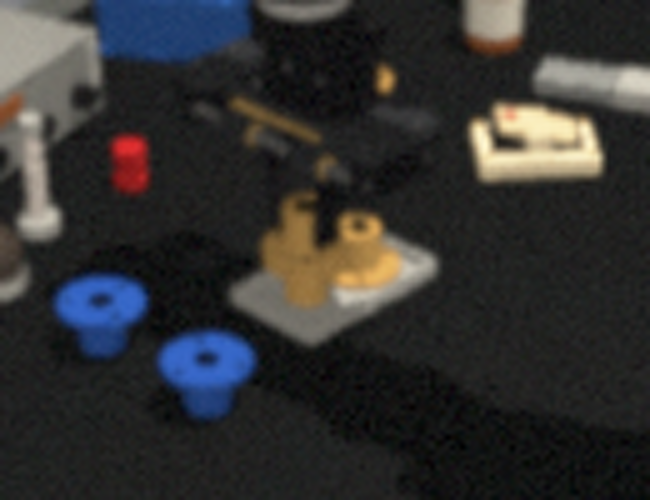

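Nearly down; lower to contact.

>>> play_rows(translation=[[0, 1, 0], [0, 0, 0], [0, 0.8, 0], [0, 0, 0], [0, 0.5, 0], [0, 0, 0], [0, 0, 0], [0, 0, 0], [0, 0, 0], [0, 0, 0]], turn=[[0, 0, 0], [0, 0, 0], [0, 0, 0], [0, 0, 0], [0, 0, 0], [0, 0, 0], [0, 0, 0], [0, 0, 0], [0, 0, 0], [0, 0, 0]], fingers=[-1, -1, -1, -1, -1, -1, -1, -1, -1, -1])

```text
time: 20.7
position: [0.5159, -0.008, 0.0522]
tool_rot: [-1.078, 1.394, -1.394]
ft_force: [-1.9, -1.1, 4.0]
grip_width: 0.351
```

>>> play_rows(translation=[[0, 0, 0], [0, 0, 0], [0, 0, 0], [0, 0, 0], [0, 0, 0], [0, 0, 0], [0, -10, 0], [0, -38, 0], [0, -38, 0], [0, -38, 0]], turn=[[0, 0, 0], [0, 0, 0], [0, 0, 0], [0, 0, 0], [0, 0, 0], [0, 0, 0], [0, 0, 0], [0, 0, 0], [0, 0, 0], [0, 0, 0]], fingers=[0, 0.3, 1, 1, 1, 1, 1, 1, 1, 1])

```text
time: 21.53
position: [0.5152, -0.0083, 0.1777]
tool_rot: [-1.078, 1.395, -1.395]
ft_force: [0.8, -0.2, 0.4]
grip_width: 0.972
```

```bash
python3 - <<'E'
from bench import ctrl
from h import *
s=ctrl.get_state()
A=np.array([.629,-.265])  # inv A
for th in(-23,-14.6): 
    R=Rz(th);print(move(s,[*(A+R[:2,0]*.05),.23],R))
E
```

```text
(array([269.15119956, -52.22656793, 167.49504923]), array([0.00044223, 0.14645148, 0.00045921]))
(array([269.68644288, -52.22980412, 174.79928357]), array([ 0.00047425, -0.00015617,  0.0004252 ]))
```

>>> play_rows(translation=[[33, -12, 0], [33, -12, 0], [33, -12, 0], [0, 0, 0], [0, 0, 0], [0, 0, 0], [0, 0, 0], [0, 0, 0], [0, 0, 0], [0, 0, 0]], turn=[[0, 0, 0], [0, 0, 0], [0, 0, 0], [0, 0, 0], [0, 0, 0], [0, 0, 0], [0, 0, 0], [0, 0, 0], [0, 0, 0], [0, 0, 0]], fingers=[1, 1, 1, 1, 1, 1, 1, 1, 1, 1])

```text
time: 22.37
position: [0.4908, -0.1031, 0.2115]
tool_rot: [-1.079, 1.394, -1.393]
ft_force: [-0.1, 0.3, 0.3]
grip_width: 1.002
```

```bash
python3 - <<'E'
from bench import ctrl
from h import *
im,info=wrist(ctrl,"w9"); s=ctrl.get_state();print(s["time"],s["position"],yaw(s),s["ft_force"],s["grip_width"])
cv2.imwrite("pics/w9c.png",cv2.resize(im[20:230,120:380],None,fx=3,fy=2.8,interpolation=cv2.INTER_CUBIC))
A=np.array([.629,-.265]);R=Rz(-14.6);print(move(s,[*(A+R[:2,0]*.05),.215],R))
E
```

```text
22.4167 [ 0.49085411 -0.10324153  0.21152632] (np.float64(-14.516424081435401), array([-6.52371052e-04, -7.09553319e-05, -9.99999785e-01])) [ 0.05686239 -0.33733086  0.41481621] 0.9938441980352423
(array([171.96793465,  -3.54067136, 174.20657783]), array([0.00061359, 0.00145875, 0.00023266]))
```

View pics/w9c.png

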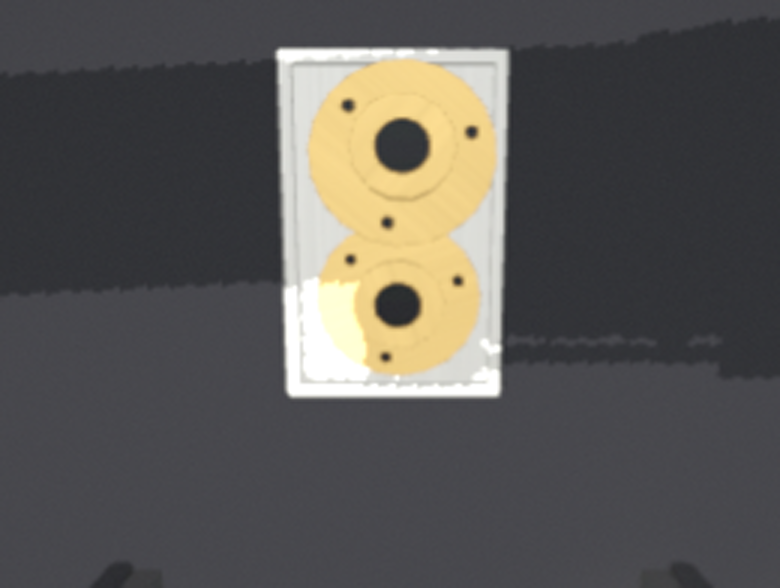

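```bash
python3 - <<'E'
from h import *
im,info=load("w9")
print(hole(im,info,(120+401/3,20+145/2.8),.076,15),hole(im,info,(120+397/3,20+304/2.8),.04,15))
hsv=cv2.cvtColor(im,cv2.COLOR_BGR2HSV)
m=((hsv[:,:,1]>60)&(hsv[:,:,0]>10)&(hsv[:,:,0]<40))
pts=[]
for r in range(44,98):
    row=np.flatnonzero(m[r,200:300]); pts+=[(200+row[0]-.5,r),(200+row[-1]+.5,r)]
Q=onplane(info,pts,.046)[:,:2]
from scipy.optimize import least_squares
f=least_squares(lambda p:np.hypot(*(Q-p[:2]).T)-p[2],[.51,-.01,.031],loss="soft_l1",f_scale=.0005);print(f.x)
E
```

```text
(array([253.6,  71.4]), np.int32(282), array([ 0.51648958, -0.00748952,  0.076     ])) (array([252.1, 128.6]), np.int32(190), array([ 0.50182134, -0.05799823,  0.04      ]))
[ 0.51649771 -0.00769143  0.03059657]
```

>>> play_rows(translation=[[28.7, -0.6, 29], [28.7, -0.6, 29], [28.7, -0.6, 29], [28.7, -0.6, 29], [28.7, -0.6, 29], [28.7, -0.6, 29], [0, 0, 0], [0, 0, 0], [0, 0, 0], [0, 0, 0]], turn=[[0, 0, 0], [0, 0, 0], [0, 0, 0], [0, 0, 0], [0, 0, 0], [0, 0, 0], [0, 0, 0], [0, 0, 0], [0, 0, 0], [0, 0, 0]], fingers=[1, 1, 1, 1, 1, 1, 1, 1, 1, 1])

```text
time: 23.25
position: [0.616, -0.3126, 0.2157]
tool_rot: [-1.078, 1.393, -1.392]
ft_force: [-0.1, 0.9, -0.4]
grip_width: 1.0
```

```bash
python3 - <<'E'
from bench import ctrl
from h import *
im,info=wrist(ctrl,"w10"); s=ctrl.get_state();print(s["time"],s["position"],yaw(s),s["ft_force"],s["grip_width"])
E
```

```text
23.3 [ 0.61613528 -0.31243381  0.21613747] (np.float64(-14.46178162727507), array([ 0.00125934,  0.00137015, -0.99999827])) [-0.45757194  0.0087132   0.09783169] 1.0028923594427728
```

View pics/w10.png

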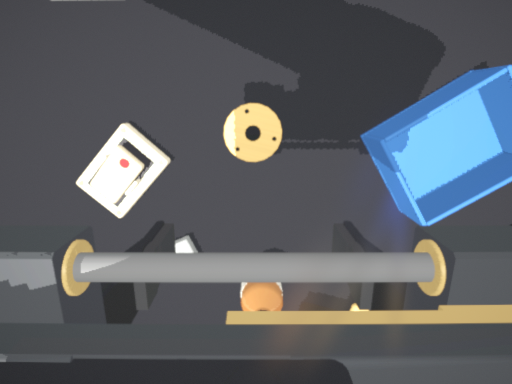

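```bash
python3 - <<'E'
from bench import ctrl
from h import *
im,info=load("w10"); s=ctrl.get_state()
r=circ(info,im,(253,120),.036);print(r)
print(hole(im,info,(253,133),.036,10))
print("bin",onplane(info,[(363,138)],.05),onplane(info,[(363,138)],.1))
t=r[0]+np.array([-.0006,-.0006]);print(t)
print(move(s,[*t,.019],Rz(-14.6)))
hsv=cv2.cvtColor(im,cv2.COLOR_BGR2HSV)
m=(((hsv[:,:,0]<8)|(hsv[:,:,0]>172))&(hsv[:,:,1]>110)).astype(np.uint8)[:,:180]
n,l,st,c=cv2.connectedComponentsWithStats(m);print(st[1:],c[1:])
for p in c[1:]: print(onplane(info,[p],.039))
cv2.imwrite("pics/w10c.png",cv2.resize(im[110:230,65:185],None,fx=5,fy=5,interpolation=cv2.INTER_CUBIC))
E
```

```text
(array([ 0.62631053, -0.2719017 ]), np.float64(0.03140283873498586), np.float64(0.000800131471984631), ((626.3087768554688, -271.8364562988281), 32.03767013549805))
(array([252.4, 132.8]), np.int32(164), array([ 0.62638131, -0.27212991,  0.036     ]))
bin [[ 0.73557261 -0.30452704  0.05      ]] [[ 0.72019462 -0.29539532  0.1       ]]
[ 0.62571053 -0.2725017 ]
(array([-40.73450183, 197.20390088,  -0.87349274]), array([-0.00087529,  0.00241308, -0.0016423 ]))
[[120 159   9   8  50]] [[123.86 162.7 ]]
[[ 0.48329971 -0.26782044  0.039     ]]
```

View pics/w10c.png

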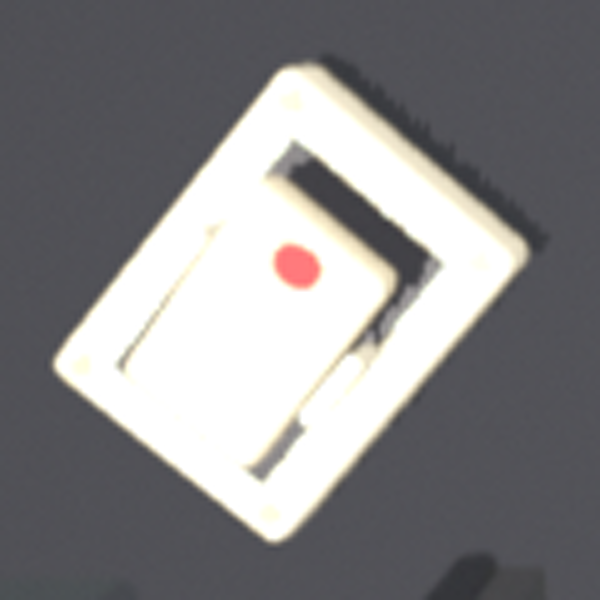

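>>> play_rows(translation=[[-20.4, 0, -0.9], [-20.3, 0, 0], [0, 40, 0], [0, 40, 0], [0, 40, 0], [0, 35, 0], [0, 25, 0], [0, 17, 0], [0, 0, 0], [0, 0, 0]], turn=[[0, 0, 0], [0, 0, 0], [0, 0, 0], [0, 0, 0], [0, 0, 0], [0, 0, 0], [0, 0, 0], [0, 0, 0], [0, 0, 0], [0, 0, 0]], fingers=[1, 1, 1, 1, 1, 1, 1, 1, 1, 1])

```text
time: 24.13
position: [0.6253, -0.273, 0.0189]
tool_rot: [-1.078, 1.394, -1.392]
ft_force: [0.8, -0.5, 0.6]
grip_width: 1.002
```

>>> play_rows(translation=[[0, 0, 0], [0, 0, 0], [0, 0, 0], [0, 0, 0], [0, 0, 0], [0, 0, 0], [0, 0, 0], [0, 0, 0], [0, -10, 0], [0, -20, 0]], turn=[[0, 0, 0], [0, 0, 0], [0, 0, 0], [0, 0, 0], [0, 0, 0], [0, 0, 0], [0, 0, 0], [0, 0, 0], [0, 0, 0], [0, 0, 0]], fingers=[-1, -1, -1, -1, -1, -1, -1, -1, -1, -1])

```text
time: 24.97
position: [0.6228, -0.2735, 0.0455]
tool_rot: [-1.082, 1.4, -1.39]
ft_force: [-1.1, 0.9, -2.0]
grip_width: 0.682
```

>>> play_rows(translation=[[0, -40, 0], [0, -40, 0], [0, -40, 0], [0, -40, 0], [0, 0, 0], [0, 0, 0], [0, 0, 0], [0, 0, 0], [0, 0, 0], [0, 0, 0]], turn=[[0, 0, 0], [0, 0, 0], [0, 0, 0], [0, 0, 0], [0, 0, 0], [0, 0, 0], [0, 0, 0], [0, 0, 0], [0, 0, 0], [0, 0, 0]], fingers=[-1, -1, -1, -1, -1, -1, -1, -1, -1, -1])

```text
time: 25.8
position: [0.6245, -0.2742, 0.2065]
tool_rot: [-1.08, 1.397, -1.392]
ft_force: [-0.6, -0.2, -2.1]
grip_width: 0.683
```

```bash
python3 - <<'E'
from bench import ctrl
from h import *
s=ctrl.get_state();print(s["time"],s["position"],yaw(s),s["ft_force"],s["grip_width"])
t=np.array([.5014,-.0587]);R=Rz(-14.6);print(move(s,[*(t+R[:2,0]*.09),.215],R))
E
```

```text
25.8 [ 0.62451348 -0.27422426  0.20649312] (np.float64(-14.577643347494137), array([-3.00342693e-03,  9.29395321e-04, -9.99995058e-01])) [-0.57771684 -0.20930706 -2.07626764] 0.6831750627694202
(array([ -87.60048967,   -7.9495752 , -173.45680093]), array([ 0.00314069,  0.00038997, -0.00014293]))
```

>>> play_rows(translation=[[-17.5, -1.6, -34.7], [-17.5, -1.6, -34.7], [-17.5, -1.6, -34.7], [-17.5, -1.6, -34.7], [-17.5, -1.6, -34.7], [0, 0, 0], [0, 0, 0], [0, 0, 0], [0, 0, 0], [0, 0, 0]], turn=[[0, 0, 0], [0, 0, 0], [0, 0, 0], [0, 0, 0], [0, 0, 0], [0, 0, 0], [0, 0, 0], [0, 0, 0], [0, 0, 0], [0, 0, 0]], fingers=[-1, -1, -1, -1, -1, -1, -1, -1, -1, -1])

```text
time: 26.63
position: [0.48, -0.1475, 0.2163]
tool_rot: [-1.078, 1.395, -1.396]
ft_force: [0.6, -0.2, -2.3]
grip_width: 0.685
```

```bash
python3 - <<'E'
from bench import ctrl
from h import *
im,info=wrist(ctrl,"w11"); s=ctrl.get_state();print(s["time"],s["position"],yaw(s),s["ft_force"],s["grip_width"])
R=Ro.from_rotvec(s["tool_rot"]).as_matrix()
t=np.array([.5014,-.0587]);print(move(s,[*t,.10],Rz(-14.6)))
a=np.linspace(0,2*np.pi,73)
for h,col in((.0155,(0,0,255)),):
    X=s["position"]+(np.c_[-.0009+.031*np.cos(a),-h+0*a,.0005+.031*np.sin(a)]@R.T)
    p=proj(info,X)
    o=im.copy();cv2.polylines(o,[np.round(p*8).astype(np.int32)],True,col,1,cv2.LINE_AA,3)
cv2.imwrite("pics/w11c.png",cv2.resize(o[20:320,120:380],None,fx=2,fy=2,interpolation=cv2.INTER_CUBIC))
E
```

```text
26.6833 [ 0.47985457 -0.14741071  0.21618488] (np.float64(-14.674324216193721), array([-7.24959467e-04, -1.20024949e-03, -9.99999017e-01])) [-1.37546585  0.24067227 -2.25949816] 0.6823374465550817
(array([-91.43123399, 116.06266883,  -1.58379058]), array([ 0.00039813, -0.00129693,  0.00134449]))
```

View pics/w11c.png

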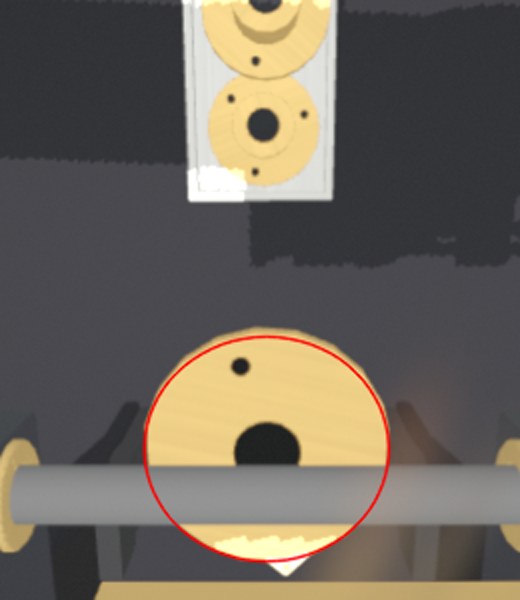

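```bash
cat > hf.py <<'E'
from h import *
from scipy.optimize import least_squares
import sys
def fit(name,s,r0,r1,x0,x1,hs,extra=()):
    im,info=load(name);R=Ro.from_rotvec(s["tool_rot"]).as_matrix()
    hsv=cv2.cvtColor(im,cv2.COLOR_BGR2HSV)
    m=((hsv[:,:,1]>60)&(hsv[:,:,0]>10)&(hsv[:,:,0]<40))
    pts=[]
    for a,b in((r0,r1),)+tuple(extra):
      for r in range(a,b):
        row=np.flatnonzero(m[r,x0:x1])
        if len(row):pts+=[(x0+row[0]-.5,r),(x0+row[-1]+.5,r)]
    for h in hs:
        Q=onplane(info,pts,s["position"][2]+h)[:,:2]
        f=least_squares(lambda p:np.hypot(*(Q-p[:2]).T)-p[2],[*s["position"][:2],.031],loss="soft_l1",f_scale=.0003)
        print(h,f.x[2].round(5),np.abs(f.fun).max().round(4),((R.T@np.r_[f.x[:2]-s["position"][:2],0])*1000).round(2))
E
python3 - <<'E'
from bench import ctrl
from hf import *
s=ctrl.get_state()
fit("w11",s,186,246,185,320,(.012,.0135,.015,.0165,.018))
fit("w11",s,200,246,185,320,(.012,.015,.018),((284,296),))
im,info=load("w11");print(hole(im,info,(251,82),.04))
E
```

```text
0.012 0.03215 0.003 [-1.08 -0.    0.8 ]
0.0135 0.03183 0.003 [-1.77 -0.    0.8 ]
0.015 0.03151 0.0029 [-2.46 -0.    0.8 ]
0.0165 0.03119 0.0029 [-3.15 -0.    0.8 ]
0.018 0.03088 0.0029 [-3.85 -0.01  0.8 ]
0.012 0.03274 0.0097 [ 0.23 -0.    1.02]
0.015 0.03209 0.0095 [-1.18 -0.    1.02]
0.018 0.03145 0.0093 [-2.58 -0.    1.01]
(array([251.1,  82.1]), np.int32(206), array([ 0.50196606, -0.05766938,  0.04      ]))
```

>>> play_rows(translation=[[-30.5, 0, -0.5], [-30.5, 0, -0.5], [-30.4, 0, -0.6], [0, 0, 0], [0, 0, 0], [0, 35, 0], [0, 35, 0], [0, 30, 0], [0, 20, 0], [0, 8, 0]], turn=[[0, 0, 0], [0, 0, 0], [0, 0, 0], [0, 0, 0], [0, 0, 0], [0, 0, 0], [0, 0, 0], [0, 0, 0], [0, 0, 0], [0, 0, 0]], fingers=[-1, -1, -1, -1, -1, -1, -1, -1, -1, -1])

```text
time: 27.52
position: [0.4983, -0.0593, 0.0851]
tool_rot: [-1.083, 1.399, -1.395]
ft_force: [-0.4, 0.7, -1.9]
grip_width: 0.685
```

>>> play_rows(translation=[[0, 5, 0], [0, 5, 0], [0, 4, 0], [0, 2, 0], [0, 0, 0], [0, 0, 0], [0, 0, 0], [0, 0, 0], [0, 0, 0], [0, 0, 0]], turn=[[0, 0, 0], [0, 0, 0], [0, 0, 0], [0, 0, 0], [0, 0, 0], [0, 0, 0], [0, 0, 0], [0, 0, 0], [0, 0, 0], [0, 0, 0]], fingers=[-1, -1, -1, -1, -1, -1, -1, -1, -1, -1])

```text
time: 28.35
position: [0.501, -0.0574, 0.0727]
tool_rot: [-1.078, 1.394, -1.394]
ft_force: [-0.1, 0.2, -1.9]
grip_width: 0.684
```

```bash
python3 - <<'E'
from bench import ctrl
from h import *
s=ctrl.get_state();print(s["time"],s["position"],yaw(s),s["ft_force"],s["grip_width"])
print(move(s,[.5014,-.0587,.061],Rz(-14.6)))
im=ctrl.get_image("side");cv2.imwrite("pics/sd3.png",cv2.resize(im[150:250,200:330],None,fx=5,fy=5,interpolation=cv2.INTER_CUBIC))
E
```

```text
28.35 [ 0.50097177 -0.0574331   0.07265093] (np.float64(-14.57245695491673), array([ 4.27696540e-04,  1.45939565e-04, -9.99999898e-01])) [-0.11923815  0.17494023 -1.90402061] 0.683851540237091
(array([ 1.12130029, 11.65092349,  0.72881805]), array([-0.00037716,  0.00048076, -0.00024895]))
```

View pics/sd3.png

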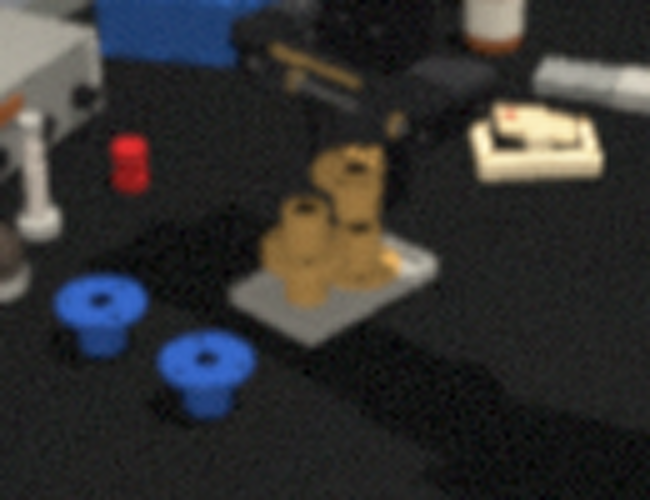

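>>> play_rows(translation=[[1.1, 0, 0.7], [0, 4, 0], [0, 3, 0], [0, 2, 0], [0, 1, 0], [0, 0.5, 0], [0, 0, 0], [0, 0, 0], [0, 0, 0], [0, 0, 0]], turn=[[0, 0, 0], [0, 0, 0], [0, 0, 0], [0, 0, 0], [0, 0, 0], [0, 0, 0], [0, 0, 0], [0, 0, 0], [0, 0, 0], [0, 0, 0]], fingers=[-1, -1, -1, -1, -1, -1, -1, -1, -1, -1])

```text
time: 29.23
position: [0.5014, -0.0587, 0.0621]
tool_rot: [-1.078, 1.394, -1.394]
ft_force: [-0.2, 0.3, -1.7]
grip_width: 0.686
```

>>> play_rows(translation=[[0, 0.6, 0], [0, 0, 0], [0, 0.6, 0], [0, 0, 0], [0, 0, 0], [0, 0, 0], [0, 0, 0], [0, 0, 0], [0, 0, 0], [0, 0, 0]], turn=[[0, 0, 0], [0, 0, 0], [0, 0, 0], [0, 0, 0], [0, 0, 0], [0, 0, 0], [0, 0, 0], [0, 0, 0], [0, 0, 0], [0, 0, 0]], fingers=[-1, -1, -1, -1, -1, -1, -1, -1, -1, -1])

```text
time: 30.07
position: [0.5013, -0.0587, 0.0608]
tool_rot: [-1.078, 1.394, -1.394]
ft_force: [-0.0, -0.5, -2.0]
grip_width: 0.689
```

```bash
python3 - <<'E'
from bench import ctrl
from h import *
s=ctrl.get_state();print(s["time"],s["position"],yaw(s),s["ft_force"],s["grip_width"])
print(move(s,[.5014,-.0587,.060],Rz(-14.6)))
E
```

```text
30.0667 [ 0.5012937  -0.05872429  0.06078272] (np.float64(-14.578359049609684), array([ 1.18162562e-04,  2.47308508e-05, -9.99999993e-01])) [-0.03697044 -0.46763634 -1.97296994] 0.6887643436860714
(array([-0.05022215,  0.78273648,  0.09667867]), array([-1.08123249e-04,  3.77708739e-04, -5.36970143e-05]))
```

>>> play_rows(translation=[[0, 0.6, 0], [0, 0, 0], [0, 0.5, 0], [0, 0, 0], [0, 0.5, 0], [0, 0, 0], [0, 0, 0], [0, 0, 0], [0, 0, 0], [0, 0, 0]], turn=[[0, 0, 0], [0, 0, 0], [0, 0, 0], [0, 0, 0], [0, 0, 0], [0, 0, 0], [0, 0, 0], [0, 0, 0], [0, 0, 0], [0, 0, 0]], fingers=[-1, -1, -1, -1, -1, -1, -1, -1, -1, -1])

```text
time: 30.9
position: [0.5013, -0.0587, 0.0593]
tool_rot: [-1.078, 1.394, -1.394]
ft_force: [-0.0, -0.0, -1.2]
grip_width: 0.684
```

>>> play_rows(translation=[[0, 0.5, 0], [0, 0, 0], [0, 0.4, 0], [0, 0, 0], [0, 0, 0], [0, 0, 0], [0, 0, 0], [0, 0, 0], [0, 0, 0], [0, 0, 0]], turn=[[0, 0, 0], [0, 0, 0], [0, 0, 0], [0, 0, 0], [0, 0, 0], [0, 0, 0], [0, 0, 0], [0, 0, 0], [0, 0, 0], [0, 0, 0]], fingers=[-1, -1, -1, -1, -1, -1, -1, -1, -1, -1])

```text
time: 31.73
position: [0.5014, -0.0587, 0.0592]
tool_rot: [-1.077, 1.394, -1.394]
ft_force: [-3.6, 0.4, 8.1]
grip_width: 0.688
```

Contact at the expected height. Release slowly and lift.

>>> play_rows(translation=[[0, -0.5, 0], [0, 0, 0], [0, 0, 0], [0, 0, 0], [0, 0, 0], [0, 0, 0], [0, 0, 0], [0, -10, 0], [0, -30, 0], [0, -40, 0]], turn=[[0, 0, 0], [0, 0, 0], [0, 0, 0], [0, 0, 0], [0, 0, 0], [0, 0, 0], [0, 0, 0], [0, 0, 0], [0, 0, 0], [0, 0, 0]], fingers=[-1, 0.5, 0.7, 1, 1, 1, 1, 1, 1, 1])

```text
time: 32.57
position: [0.4987, -0.0588, 0.1376]
tool_rot: [-1.084, 1.398, -1.393]
ft_force: [0.7, 0.3, 0.6]
grip_width: 0.997
```

>>> play_rows(translation=[[0, -40, 0], [0, -35, 0], [33, 0, 0], [33, 0, 0], [33, 0, 0], [0, 0, 0], [0, 0, 0], [0, 0, 0], [0, 0, 0], [0, 0, 0]], turn=[[0, 0, 0], [0, 0, 0], [0, 0, 0], [0, 0, 0], [0, 0, 0], [0, 0, 0], [0, 0, 0], [0, 0, 0], [0, 0, 0], [0, 0, 0]], fingers=[1, 1, 1, 1, 1, 1, 1, 1, 1, 1])

```text
time: 33.4
position: [0.4767, -0.1531, 0.2138]
tool_rot: [-1.079, 1.393, -1.392]
ft_force: [-0.2, -0.6, 0.4]
grip_width: 1.001
```

```bash
python3 - <<'E'
from bench import ctrl
from h import *
im,info=wrist(ctrl,"w12"); s=ctrl.get_state();print(s["time"],s["position"],yaw(s),s["ft_force"],s["grip_width"])
cv2.imwrite("pics/w12c.png",cv2.resize(im[20:230,120:380],None,fx=3,fy=2.8,interpolation=cv2.INTER_CUBIC))
im=ctrl.get_image("side");cv2.imwrite("pics/sd4.png",cv2.resize(im[150:250,200:330],None,fx=5,fy=5,interpolation=cv2.INTER_CUBIC))
E
```

```text
33.45 [ 0.47665206 -0.15327659  0.21366937] (np.float64(-14.44992618789779), array([-2.44333797e-04,  1.29207426e-04, -9.99999962e-01])) [ 0.13437668  0.27735744 -0.70847963] 1.0027983275089993
```

View pics/w12c.png

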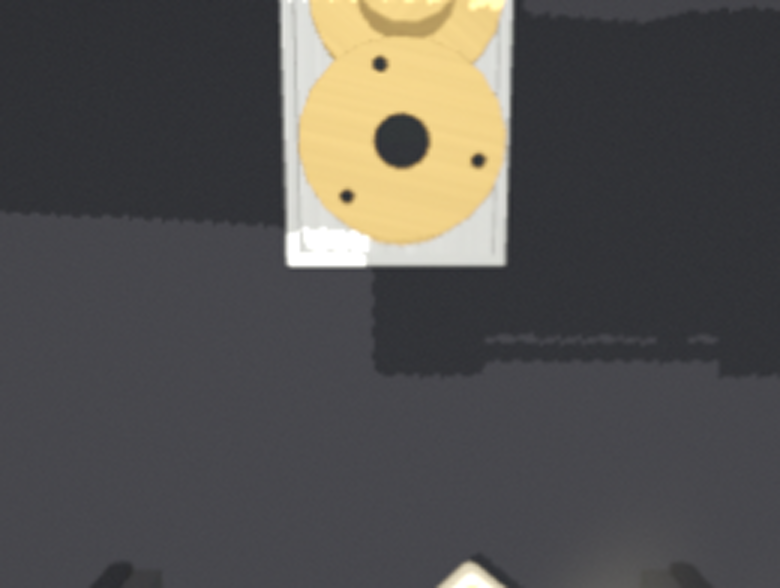

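View pics/sd4.png

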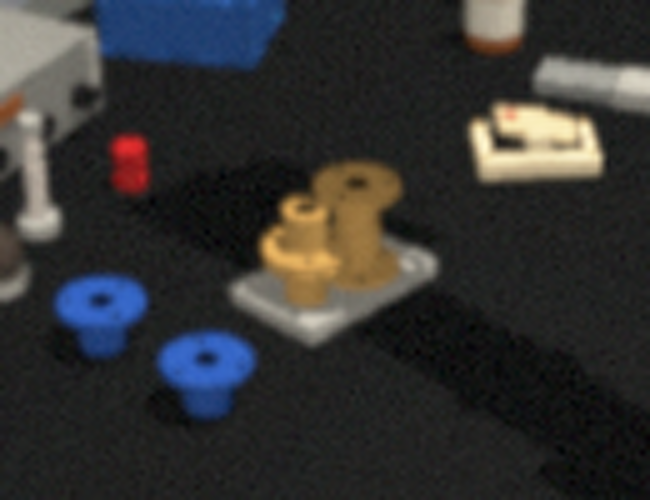

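```bash
python3 - <<'E'
from bench import ctrl
from h import *
im,info=load("w12");print(hole(im,info,(120+401/3,20+140/2.8),.076,15))
im,info=load("w10")
c=np.array([(300,65),(525,250),(275,540),(58,365)])/5+[65,110]
P=onplane(info,c,.018)[:,:2];print(P,[np.linalg.norm(P[i]-P[i-1]).round(4) for i in range(4)])
ctr=P.mean(0);d=(P[0]+P[1]-P[2]-P[3]);d/=np.hypot(*d);print(ctr,np.degrees(np.arctan2(d[1],d[0])))
dot=onplane(info,[(123.9,162.7)],.039)[0,:2];print("dot",dot,(dot-ctr)@d, (dot-ctr)@[-d[1],d[0]])
ang=np.degrees(np.arctan2(d[1],d[0]))
s=ctrl.get_state()
# jaws (tool z) perpendicular to rocker axis
for th in(ang-90,ang+90):
    print(th,move(s,[*(ctr+d*.026-.0006),.10],Rz(th)))
    print(move(s,[*(ctr+d*.026-.0006),.16],Rz(th)))
E
```

```text
(array([253.4,  69.9]), np.int32(275), array([ 0.50258664, -0.05598597,  0.076     ]))
[[ 0.49100151 -0.22734085]
 [ 0.52659556 -0.27969785]
 [ 0.44553518 -0.33173629]
 [ 0.41137763 -0.27791015]] [np.float64(0.0943), np.float64(0.0633), np.float64(0.0963), np.float64(0.0637)]
[ 0.46862747 -0.27917129] 32.56097417727396
dot [ 0.48334196 -0.26783143] 0.01850473050459064 0.00163815236469647
-57.43902582272604 (array([105.34942032, 113.66206121,  41.00345392]), array([2.21997194e-04, 7.49923847e-01, 1.86604676e-04]))
(array([105.35483157,  53.66206362,  40.98734284]), array([2.21997194e-04, 7.49923847e-01, 1.86604676e-04]))
122.56097417727396 (array([105.34942032, 113.66206121,  41.00345392]), array([ 2.34229875e-04, -2.39166878e+00, -2.78655263e-04]))
(array([105.35483157,  53.66206362,  40.98734284]), array([ 2.34229875e-04, -2.39166878e+00, -2.78655263e-04]))
```

```bash
python3 - <<'E'
from h import *
from scipy.optimize import least_squares
im,info=load("w12")
hsv=cv2.cvtColor(im,cv2.COLOR_BGR2HSV)
m=((hsv[:,:,1]>60)&(hsv[:,:,0]>10)&(hsv[:,:,0]<40))
pts=[]
for r in range(48,107):
    row=np.flatnonzero(m[r,200:300])
    if len(row):pts+=[(200+row[0]-.5,r),(200+row[-1]+.5,r)]
for z in (.072,.076,.080):
    Q=onplane(info,pts,z)[:,:2]
    f=least_squares(lambda p:np.hypot(*(Q-p[:2]).T)-p[2],[.5,-.06,.031],loss="soft_l1",f_scale=.0003);print(z,f.x,np.abs(f.fun).max())
# tray corners check in w12: bottom corners
c=np.array([(287/3+120,266/2.8+20),(506/3+120,265/2.8+20)]);print(onplane(info,c,.012))
im,info=load("w9")
c=np.array([(289/3+120,396/2.8+20),(500/3+120,396/2.8+20)]);print(onplane(info,c,.012))
im,info=load("w8");print(onplane(info,[(215,181),(286,181)],.012))
E
```

```text
0.072 [ 0.50270531 -0.05585     0.03106947] 0.0011338024850792924
0.076 [ 0.50260379 -0.05622778  0.03066273] 0.0011184678915196616
0.08 [ 0.50250228 -0.05660555  0.03025599] 0.0011031347838407653
[[ 0.45144495 -0.08534172  0.012     ]
 [ 0.53062092 -0.10535835  0.012     ]]
[[ 0.45190523 -0.08568591  0.012     ]
 [ 0.53048759 -0.10603066  0.012     ]]
[[ 0.45232984 -0.08617923  0.012     ]
 [ 0.53039218 -0.10644107  0.012     ]]
```

```bash
python3 - <<'E'
from bench import ctrl
from h import *
s=ctrl.get_state();print(move(s,[.4875,-.266,.07],Rz(-57.4)))
E
```

```text
(array([106.17145544, 143.6627541 ,  38.7036181 ]), array([2.22051195e-04, 7.49242718e-01, 1.86521050e-04]))
```

>>> play_rows(translation=[[35.4, 0, 12.9], [35.4, 0, 12.9], [35.4, 0, 12.9], [0, 0, 0], [0, 0, 0], [0, 0, 0], [0, 0, 0], [0, 0, 0], [0, 0, 0], [0, 0, 0]], turn=[[0, 0, 0], [0, 0, 0], [0, 0, 0], [0, 0.11, 0], [0, 0.11, 0], [0, 0.11, 0], [0, 0.11, 0], [0, 0.11, 0], [0, 0.11, 0], [0, 0.089, 0]], fingers=[-1, -1, -1, -1, -1, -1, -1, -1, -1, -1])

```text
time: 34.33
position: [0.4874, -0.2664, 0.2136]
tool_rot: [-0.551, 1.903, -1.902]
ft_force: [-0.3, -1.0, -0.2]
grip_width: 0.327
```

>>> play_rows(translation=[[0, 35, 0], [0, 35, 0], [0, 35, 0], [0, 25, 0], [0, 13.7, 0], [0, 0, 0], [0, 0, 0], [0, 0, 0], [0, 0, 0], [0, 0, 0]], turn=[[0, 0, 0], [0, 0, 0], [0, 0, 0], [0, 0, 0], [0, 0, 0], [0, 0, 0], [0, 0, 0], [0, 0, 0], [0, 0, 0], [0, 0, 0]], fingers=[-1, -1, -1, -1, -1, -1, -1, -1, -1, -1])

```text
time: 35.17
position: [0.4883, -0.2675, 0.0717]
tool_rot: [-0.551, 1.897, -1.9]
ft_force: [1.5, -0.4, 0.1]
grip_width: 0.009
```

```bash
python3 - <<'E'
from bench import ctrl
from h import *
s=ctrl.get_state();print(s["time"],s["position"],yaw(s),s["ft_force"],s["grip_width"])
im=ctrl.get_image("side");cv2.imwrite("pics/sd5.png",cv2.resize(im[130:220,250:350],None,fx=6,fy=6,interpolation=cv2.INTER_CUBIC))
im=ctrl.get_image("scene");cv2.imwrite("pics/sc5.png",cv2.resize(im[110:200,180:290],None,fx=6,fy=6,interpolation=cv2.INTER_CUBIC))
E
```

```text
35.1667 [ 0.488263   -0.26754973  0.07171435] (np.float64(-57.489041358439195), array([ 3.05077713e-03, -5.56477079e-04, -9.99995192e-01])) [ 1.51808376 -0.41497976  0.05883667] 0.008890643197649544
```

View pics/sd5.png

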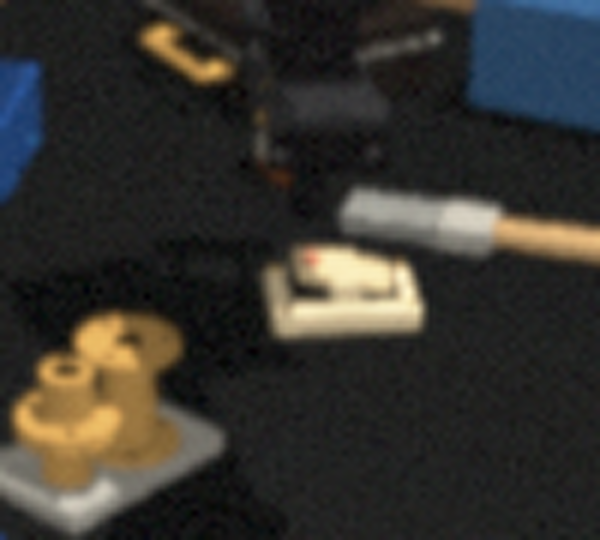

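View pics/sc5.png

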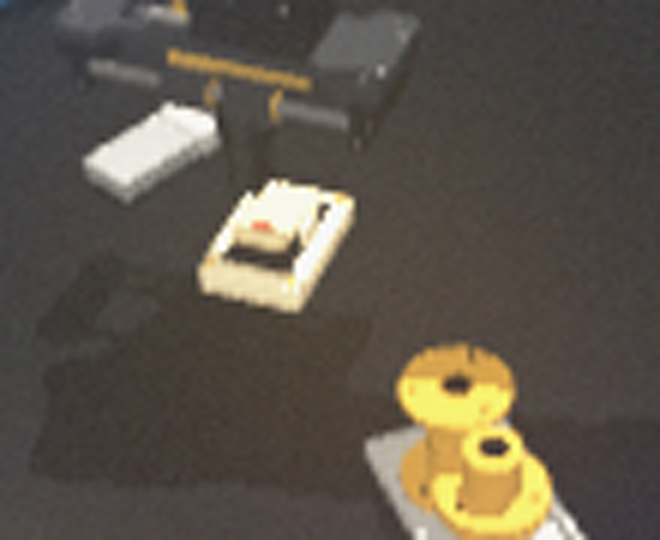

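>>> play_rows(translation=[[0, 10, 0], [0, 10, 0], [0, 8, 0], [0, 3, 0], [0, 2, 0], [0, 2, 0], [0, 2, 0], [0, 1, 0], [0, 0, 0], [0, 0, 0]], turn=[[0, 0, 0], [0, 0, 0], [0, 0, 0], [0, 0, 0], [0, 0, 0], [0, 0, 0], [0, 0, 0], [0, 0, 0], [0, 0, 0], [0, 0, 0]], fingers=[-1, -1, -1, -1, -1, -1, -1, -1, -1, -1])

```text
time: 36.1
position: [0.4876, -0.2667, 0.0323]
tool_rot: [-0.553, 1.899, -1.899]
ft_force: [1.2, 2.6, 4.5]
grip_width: 0.007
```

```bash
python3 - <<'E'
from bench import ctrl
from h import *
s=ctrl.get_state();print(s["time"],s["position"],yaw(s),s["ft_force"],s["grip_width"])
im=ctrl.get_image("side");cv2.imwrite("pics/sd6.png",cv2.resize(im[130:220,250:350],None,fx=6,fy=6,interpolation=cv2.INTER_CUBIC))
E
```

```text
36.1 [ 0.48763375 -0.26667643  0.03232841] (np.float64(-57.4748999343077), array([ 9.37059448e-04,  5.06458848e-04, -9.99999433e-01])) [1.16389377 2.58968698 4.51679292] 0.00697976619247391
```

View pics/sd6.png

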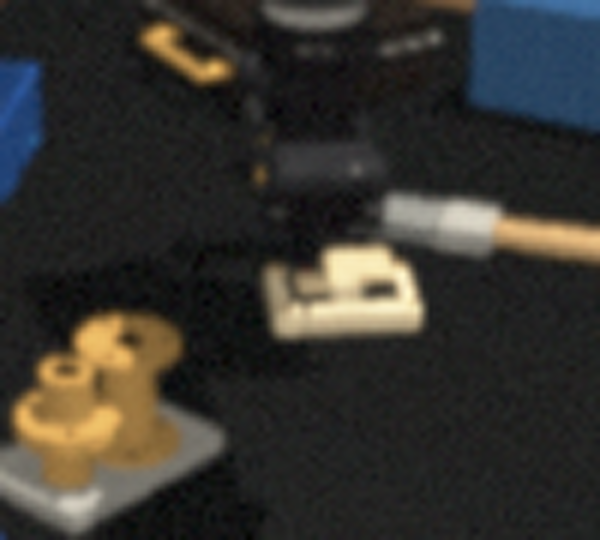

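Rocker is tipping over; press on until the force climbs.

>>> play_rows(translation=[[0, 1, 0], [0, 1, 0], [0, 1, 0], [0, 0.5, 0], [0, 0, 0], [0, 0, 0], [0, 0, 0], [0, 0, 0], [0, 0, 0], [0, 0, 0]], turn=[[0, 0, 0], [0, 0, 0], [0, 0, 0], [0, 0, 0], [0, 0, 0], [0, 0, 0], [0, 0, 0], [0, 0, 0], [0, 0, 0], [0, 0, 0]], fingers=[-1, -1, -1, -1, -1, -1, -1, -1, -1, -1])

```text
time: 36.98
position: [0.4879, -0.2666, 0.0305]
tool_rot: [-0.552, 1.9, -1.898]
ft_force: [-2.4, 6.3, 17.0]
grip_width: 0.005
```

>>> play_rows(translation=[[0, 0.7, 0], [0, 0, 0], [0, 0, 0], [0, 0, 0], [0, 0, 0], [0, 0, 0], [0, 0, 0], [0, 0, 0], [0, 0, 0], [0, 0, 0]], turn=[[0, 0, 0], [0, 0, 0], [0, 0, 0], [0, 0, 0], [0, 0, 0], [0, 0, 0], [0, 0, 0], [0, 0, 0], [0, 0, 0], [0, 0, 0]], fingers=[-1, -1, -1, -1, -1, -1, -1, -1, -1, -1])

```text
time: 37.82
position: [0.488, -0.2667, 0.0303]
tool_rot: [-0.552, 1.901, -1.897]
ft_force: [-4.2, 6.6, 22.0]
grip_width: 0.009
```

>>> play_rows(translation=[[0, -8, 0], [0, -30, 0], [0, -40, 0], [0, -40, 0], [0, -40, 0], [25, 0, 0], [25, 0, 0], [0, 0, 0], [0, 0, 0], [0, 0, 0]], turn=[[0, 0, 0], [0, 0, 0], [0, 0, 0], [0, 0, 0], [0, 0, 0], [0, 0, 0], [0, 0, 0], [0, 0, 0], [0, 0, 0], [0, 0, 0]], fingers=[-1, -1, -1, -1, -1, -1, -1, -1, -1, -1])

```text
time: 38.65
position: [0.4446, -0.2939, 0.1854]
tool_rot: [-0.554, 1.901, -1.9]
ft_force: [0.1, 0.1, -0.1]
grip_width: 0.008
```

```bash
python3 - <<'E'
from bench import ctrl
from h import *
s=ctrl.get_state();print(s["time"],s["position"],yaw(s),s["ft_force"],s["grip_width"])
wrist(ctrl,"w13")
im=ctrl.get_image("scene");cv2.imwrite("pics/sc7f.png",im);cv2.imwrite("pics/sc7.png",cv2.resize(im[110:310,170:360],None,fx=3,fy=3,interpolation=cv2.INTER_CUBIC))
im=ctrl.get_image("side");cv2.imwrite("pics/sd7.png",cv2.resize(im[130:220,230:350],None,fx=6,fy=6,interpolation=cv2.INTER_CUBIC))
E
```

```text
38.65 [ 0.4446009  -0.29393707  0.18535522] (np.float64(-57.52917462200594), array([-4.00187726e-04,  1.92255520e-04, -9.99999901e-01])) [ 0.0809736   0.12391443 -0.10044268] 0.008254936434554912
```

View pics/w13.png

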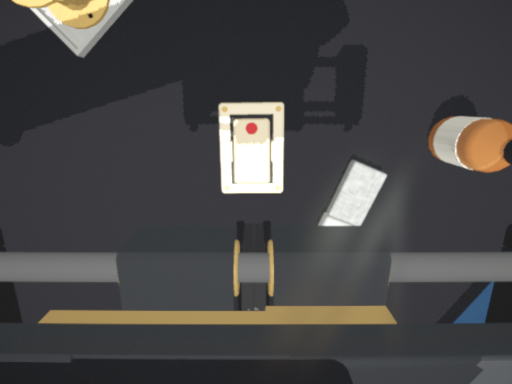

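View pics/sc7.png

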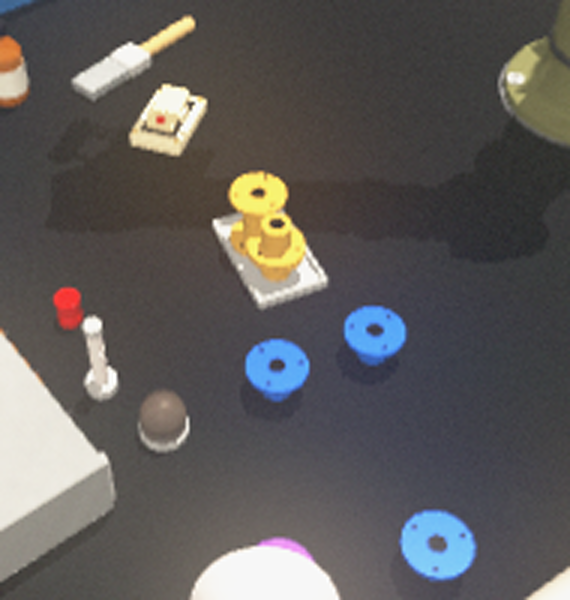

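View pics/sd7.png

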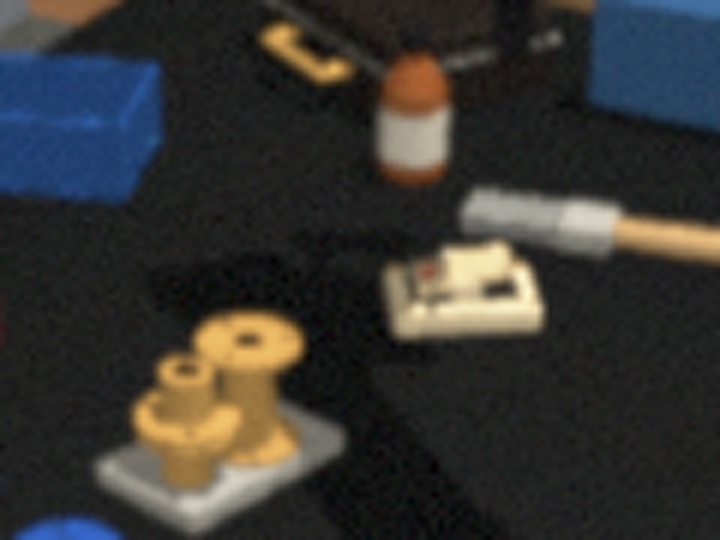

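```bash
python3 - <<'E'
from bench import ctrl
from h import *
s=ctrl.get_state();print(move(s,[.4445,-.097,.21],Rz(-57.5)))
E
```

```text
(array([-105.01968387,  -24.73361023, -165.87272413]), array([0.00034447, 0.00137378, 0.00098562]))
```

>>> play_rows(translation=[[-21, -5, -33.2], [-21, -5, -33.2], [-21, -5, -33.2], [-21, -5, -33.2], [-21, -5, -33.2], [0, 0, 0], [0, 0, 0], [0, 0, 0], [0, 0, 0], [0, 0, 0]], turn=[[0, 0, 0], [0, 0, 0], [0, 0, 0], [0, 0, 0], [0, 0, 0], [0, 0, 0], [0, 0, 0], [0, 0, 0], [0, 0, 0], [0, 0, 0]], fingers=[-1, -1, -1, -1, -1, -1, -1, -1, -1, -1])

```text
time: 39.63
position: [0.4441, -0.0989, 0.2106]
tool_rot: [-0.552, 1.901, -1.902]
ft_force: [0.4, -0.6, 0.0]
grip_width: 0.004
```

```bash
python3 - <<'E'
from bench import ctrl
from h import *
im,info=wrist(ctrl,"w14");s=ctrl.get_state();print(s["time"],s["position"],yaw(s))
P=proj(info,[[.5020,-.0580,.076],[.5163,-.0072,.076]]);print(P)
for p in P: print(hole(im,info,p,.076,16))
cv2.imwrite("pics/w14c.png",cv2.resize(im[20:200,150:400],None,fx=3,fy=3,interpolation=cv2.INTER_CUBIC))
E
```

```text
39.6833 [ 0.44408782 -0.09880305  0.21061965] (np.float64(-57.6371827997604), array([-4.94859764e-04, -3.03083543e-04, -9.99999832e-01]))
[[247.98995019 105.09531163]
 [207.50142069  58.81475   ]]
(array([246.5, 103.4]), np.int32(259), array([ 0.50254206, -0.05609563,  0.076     ]))
(array([207.8,  58.6]), np.int32(297), array([ 0.5165852 , -0.00737835,  0.076     ]))
```

View pics/w14c.png

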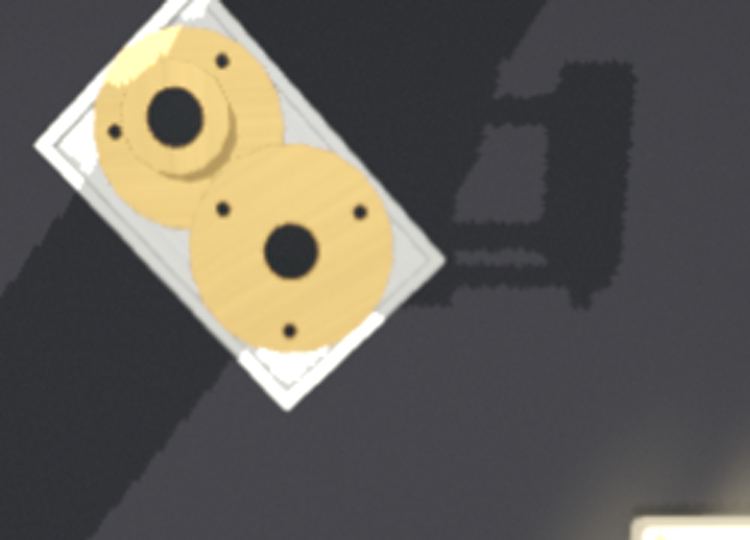

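```bash
python3 - <<'E'
from bench import ctrl
print(ctrl.close_job(), ctrl.get_state()["time"])
E
```

```text
the job is handed in; nothing more can be done
the job is handed in; nothing more can be done
```

The three flanges are packed in the tray, the lamp rocker is switched on, and I handed the job in at about 40 s of the 72 s with the gripper empty and clear. One placing is slightly off: the top inverted flange sits about 2 mm off centre.

- **Inverted flange beside the tray's:** it stands along the tray's +x, rim tucked over rim. The axes measured 52.7–52.8 mm apart, against 52 mm for a good tight fit.
- **Hub-up flange on top of it:** it lies rim to rim, and the last look put it within about 0.3 mm of the flange below. The first grasp failed because I lifted before the fingers had closed. That nudged the flange about 3 mm on the table, so I measured it again and regripped it.
- **Second inverted flange on the tray flange's hub:** two wrist views put it about 2 mm off the lower hub's axis, towards its neighbour, with about 3.7 mm still clear. It was steady, and moving it would have meant touching the stack after switching the lamp on, so I left it.
- **Rocker:** I pressed the red-dotted end to a hard stop at about 22 N, with the fingertips at 30 mm. The pictures afterwards show that end down. I saw no light come on in the images, so the rocker position is the only evidence that the lamp is on.
- **Other things:** in the last scene picture the bystanders in view (brush, cleaner, adaptor, gooseneck, dome) and the blue flanges looked unmoved. I did not measure them, and the microphone was almost out of the crop I viewed.

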